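# Load the propagator, seedlings graded towards the lamp

## Robot

A 6-joint arm with a two-finger parallel gripper is mounted at the origin on the work surface. World frame = base frame: x ahead of the robot, y to its left, z up, the work surface at z = 0. Lengths are in mm, angles in degrees, forces in N, time in s.
With the tool pointing down it reaches from about 300 to 850 mm from the base axis. Payload 4.2 kg.
Tool frame: the origin (TCP) lies on the mounting face of the last link; the fingertips stand 191 mm ahead of it and the grasp point (between the pads) lies 172 mm ahead of it; z points along the fingers, y is the direction in which the jaws open and shut (so a half turn about z gives the same grasp; the last joint's range is limited). The gripper opens to 91 mm and grips with 3 to 60 N. Pads are 32 mm wide; open, the fingers measure 118 mm over their backs; the gripper's body (76 mm by 178 mm) begins 60 mm behind the grasp point.
Start: joints at [69.557, 18.312, 89.639, -0, 72.044, -1.146], TCP at [190.016, 542.694, 404.776] pointing down, gripper open.
Joint ranges: [-177.97, 177.97], [-48.28, 115.42], [12.27, 149.76], [-77.06, 257.06], [2.81, 150.46], [-146.56, 146.56]. Speed limits (degrees/s): [147.25, 147.25, 180, 180, 180, 180].

## Interface

Orientations are given as [roll, pitch, yaw] about the fixed x, y, z axes, in that order (R = Rz(yaw) Ry(pitch) Rx(roll)).
In Python, from workcell import env gives the robot as it stands.
- The arm moves only by the shell command python3 -m handwheel 'ROWS' [FORCE]. ROWS is JSON, a list of rows, each an object with "gripper": the opening in per cent of the stroke, from 0 (shut) to 100 (fully open); "travel": the shift along the tool's x, y, z in m, a list of three; "twist": the turn about the tool's z in rad. In form: [{"gripper": gripper, "travel": [x, y, z], "twist": twist}, ...]. A call has 1 to 5 rows; each row shifts and turns the commanded pose from where the row before left it, along the tool's axes as they then stand; what a row does not reach is not made up. A row lasts 1/12 s, in which the tool goes at most 41.7 mm and 7.16 degrees, less where a joint would pass 70% of its speed; a pose out of reach is approached as far as the arm can. A call with a gripper value outside its range is refused whole. The fingers move at their own pace and stop on an object; FORCE is the grip in N (left out, the last holds). Time passes only in rows, so rows that do not move let the fingers close. It gives the time, the measured TCP pose, the force and the opening at its end, in the units of the state.
- env.state(): the state, without advancing time (a new reading comes with each control period).
- env.grab_frame(name): name is "scene" or "top"; returns a dict with "frame" (480x640x3 uint8, red, green, blue), "intrinsics" (3x3 intrinsics, pixels), "k1" (the pictures are not rectified: a ray, as slopes to the right and down, at radius r is drawn at 1 + k1 r^2 times it, then the intrinsics apply), "extrinsics" (4x4, takes a point from camera to world coordinates). Camera axes: x right, y down, z forward; pixel columns grow to the right and rows downward; lengths in mm; the calibration is good to about 2 mm. A picture is of the moment at which its call begins. There is no depth.
- env.job_done(): hands the job in, once; it reports no verdict.
Trained networks look in the newest picture that a camera, given by its name, has taken for a name from the list of things; names that differ only in an ending like _2 or _b are one class to them, and where a whole thing is asked for, a point or a joint stands for the part that bears it (a point fixed in the world has none). Each returns a list of dicts, best first, with "confidence" (0 to 1); they miss things now and then, are a little off and sometimes report something else, mostly with a low value. They report only what shows in the picture. A call takes as long as a camera call. They do not tell look-alikes from the thing itself.
- env.trace(camera, thing): "pixels" (480x640 bool, what is visible of it) and "uv" ([column, row] in pixels, amid what is visible of it).
- env.pinpoint(camera, thing): "uv" ([column, row] in pixels: a listed point, or the origin of a listed thing).
The state is a dict: "time_s": time; "qpos": joint angles; "qvel": joint speeds; "effort": joint torques, N m; "ee_pos": TCP position; "ee_rot": TCP orientation; "force": force on the tool from outside, world axes, zero at the start; "torque": the same for the moment, N m; "gripper_width": finger opening in mm.
Only numpy, scipy, OpenCV 4.12 (cv2) and the standard library are available. Lean on these libraries where they do the work, as an engineer would, in place of code of your own. Each camera call takes 0.05 s, during which the arm holds its last target. There are 200 camera calls.

## Task

Lift the clear cover off the propagator tray and park it on the pale blue mat, then stand the three seedling cups upright in the tray, each in the middle of a bay of its own: the small cup in the end bay beside the lamp, the large one in the end bay away from the lamp and the medium one between them, so that none shades the next. Finally put the cover back squarely on the tray's rim, over the cups. Do not knock over or shift the beaker or the white tub.

Things in the scene. Friction and masses are not known exactly. Their poses are not given: they have to be found in the camera images.
- tray: Grey propagator tray, fixed, 180 (its x) by 240 (y) by 10 mm. Origin under its centre, z up, yaw within 0.2 of the bench's axes. Flat rim at z = 10 mm round a well 134 (x) by 194 (y) mm with flat floor at z = 4 mm. Dark lines at y = -30 and 30 mm part it into three bays with middles at y = -60, 0, 60 mm, x = 0. The cover stands on the rim at the start; the well is empty.
- cover_grip (a point): Loose clear cover, 220 g, open below, foot 158 (x) by 216 (y) mm (inside 140 by 198), 115 mm high, room for all cups. Point: middle of the white handle bar on top (74 along y, 16 wide, 14 high, 16 mm free under it, posts at y = +-32), 138 mm above the foot. Seated: foot flat on the rim (no groove or catch), centred, y along the tray's y, so this point is 148 mm above the bench.
- cup_small_centre (a point): Loose small seedling cup, about 35 g: round straight-sided black net cup 34 mm in diameter, 38 mm high, white foam collar on top, green seedling standing another 17 mm above it (soft, harmless to touch). Point at the cup's centre, 19 mm above its underside; z up. Grip anywhere round its side.
- cup_medium_centre (a point): Loose medium seedling cup, about 60 g: round straight-sided black net cup 42 mm in diameter, 54 mm high, white foam collar on top, green seedling standing another 25 mm above it (soft, harmless to touch). Point at the cup's centre, 27 mm above its underside; z up. Grip anywhere round its side.
- cup_large_centre (a point): Loose large seedling cup, about 100 g: round straight-sided black net cup 50 mm in diameter, 70 mm high, white foam collar on top, green seedling standing another 31 mm above it (soft, harmless to touch). Point at the cup's centre, 35 mm above its underside; z up. Grip anywhere round its side.
- lamp: Grow lamp, fixed: glowing white LED tube, 26 mm in diameter, lying along the tray's x at 85 mm height on two aluminium feet; 180 (x) by 60 (y) by 102 mm high. Stands at one end of the tray, 190 mm from its centre along the tray's +y or -y (differs between starts). Origin on the bench under its middle.
- mat: Clean pale blue ribbed mat, fixed, 210 (x) by 270 (y) by 3 mm, yaw near 0, origin under its centre. Empty: the cover's parking place. Lies left or right of the bench's middle, on the other side from the tray (differs between starts).
- tub: White round tub with a grey lid, 76 mm in diameter, 74 mm high, loose, at the end of the tray away from the lamp, 190 mm from the tray's centre. Origin under its centre. To be left alone.
- beaker: Glass beaker, 68 mm in diameter, 85 mm high, loose, at the bench's left (+y). Origin under its centre. To be left alone.
Not all that is in view belongs to the job. Leave any yellow look-alike of the part that bears cup_medium_centre alone.

How it is judged:
By the outcome, as a careful person would: the job done as asked, in the order asked, and still so for the second after the job is handed in, with the robot touching nothing.
It also fails if it takes over 138 s, if anything falls off the work surface, if the arm or the gripper's body presses on something with over 40 N, if the wrist force passes 120 N, or if a joint passes its speed limit or range.

## Working session

There is one attempt and no reset: what is moved stays moved. The work goes in short steps, Python scripts to look and compute and a shell command to move; the robot and the scene stay as the last step left them, time stands still between calls to the robot, and variables do not carry over. Pictures are saved under pics/ and viewed, about 12 in all and at most 16, crops included, and the job is handed in when it is done.

```bash
mkdir -p pics; ls
cat > h.py <<'E'
import numpy as np, cv2, sys
from workcell import env
def ray(f,uv):
    K=np.array(f["intrinsics"]);k=f["k1"];T=np.array(f["extrinsics"])
    d=np.array([(uv[0]-K[0,2])/K[0,0],(uv[1]-K[1,2])/K[1,1]]);p=d.copy()
    for _ in range(30): p=d/(1+k*(p@p))
    v=T[:3,:3]@np.array([p[0],p[1],1]);return T[:3,3],v
def at(f,uv,z):
    o,v=ray(f,uv);return o+v*(z-o[2])/v[2]
def proj(f,P):
    K=np.array(f["intrinsics"]);T=np.array(f["extrinsics"])
    c=np.linalg.inv(T)@np.append(P,1);p=c[:2]/c[2];p=p*(1+f["k1"]*(p@p))
    return [K[0,0]*p[0]+K[0,2],K[1,1]*p[1]+K[1,2]]
def save(f,n): cv2.imwrite(f"pics/{n}.png",cv2.cvtColor(f["frame"],cv2.COLOR_RGB2BGR))
E
cat > a.py <<'E'
from h import *
np.set_printoptions(precision=1,suppress=True)
H=dict(tray=0,cover_grip=148,cup_small_centre=19,cup_medium_centre=27,cup_large_centre=35,lamp=0,mat=0,tub=0,beaker=0)
for c in("scene","top"):
    f=env.grab_frame(c);save(f,c+"0");print(c,np.array(f["extrinsics"])[:3,3])
    for t,z in H.items():
        for r in env.pinpoint(c,t)[:3]: print(t,round(r["confidence"],2),np.array(r["uv"]),at(f,r["uv"],z))
s=env.state();print(s)
E
python3 a.py
```

```text
pics
scene [1217.2  280.3  658.2]
cover_grip 0.87 [180.8 253.9] [ 619.3 -218.6  148. ]
cup_small_centre 0.77 [219.8 246.1] [ 403.2 -269.    19. ]
cup_medium_centre 0.84 [412.  269.7] [348.2 223.8  27. ]
cup_medium_centre 0.75 [396.3 286.5] [424.2 200.1  27. ]
cup_medium_centre 0.53 [121.3 294.5] [ 656.6 -370.7   27. ]
cup_large_centre 0.61 [337.4 274.5] [436.5  63.3  35. ]
lamp 0.79 [119.8 296.5] [ 639.6 -397.     0. ]
mat 0.62 [387.8 347.6] [588.6 216.5   0. ]
tub 0.65 [275.9 330.5] [620.2 -14.7   0. ]
beaker 0.66 [489.5 325.1] [452.4 407.2   0. ]
top [ 379.1   -3.9 1348.3]
tray 0.18 [165.5 271.1] [455.6 420.3   0. ]
cover_grip 0.83 [437.  178.3] [ 630.8 -214.   148. ]
cup_small_centre 0.6 [457.3 282.9] [ 408.2 -272.7   19. ]
cup_medium_centre 0.85 [245.2 315.5] [345.5 224.1  27. ]
cup_medium_centre 0.7 [253.7 281.6] [423.9 203.2  27. ]
cup_large_centre 0.62 [167.8 272.5] [450.2 403.8  35. ]
cup_large_centre 0.61 [315.9 277.6] [429.   56.8  35. ]
lamp 0.63 [507.7 187.9] [ 633.3 -408.5    0. ]
tub 0.82 [349.  192.1] [634.5 -26.5   0. ]
beaker 0.71 [166.3 270.8] [456.3 418.4   0. ]
{'time_s': 1.0, 'qpos': array([69.6, 18.3, 89.6, -0. , 72. , -1.1]), 'qvel': array([ 0.1,  0. , -0. ,  0.1,  0. , -0. ]), 'effort': array([ -0. , -41.2, -23.2,   0.1,   0. ,  -0. ]), 'ee_pos': array([190. , 542.7, 404.8]), 'ee_rot': array([180. ,   0. , 160.7]), 'force': array([ 0.8, -0.5, -0.2]), 'torque': array([-0., -0.,  0.]), 'gripper_width': 90.96061847667225}
```

View pics/scene0.png

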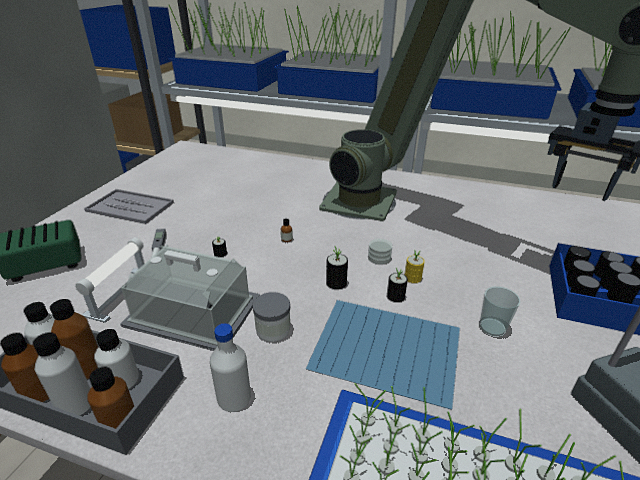

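View pics/top0.png

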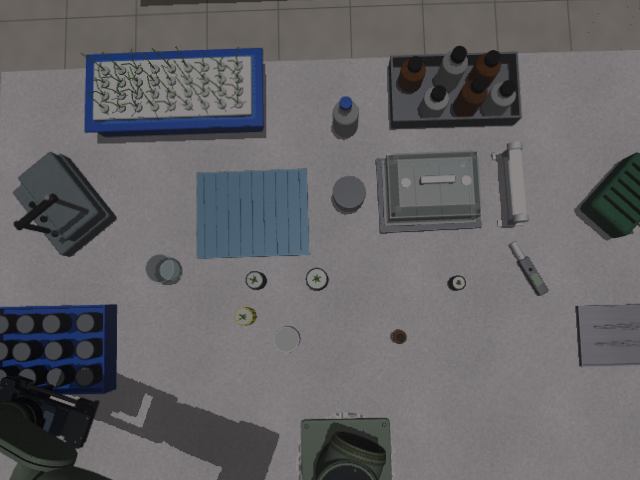

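The scene view shows the tray and cover at the left with the lamp beyond (119,296) and the tub at (272,315). The mat is at the centre (387,348), the large cup at (337,270), the medium at (397,287) and the yellow decoy at (414,266). The small cup is at (220,246) and the beaker at (498,312). The top view agrees, so the lamp is on the tray's -y side and the mat is on +y. Next I'll refine the tray, cover, mat and cup positions.

```bash
cat > b.py <<'E'
from h import *
np.set_printoptions(precision=1,suppress=True)
f=env.grab_frame("top");g=env.grab_frame("scene")
for t,z in dict(tray=10,mat=3,cover_grip=148).items():
    for r in env.trace("top",t)[:2]:
        m=r["pixels"].astype(np.uint8);c=max(cv2.findContours(m,0,1)[0],key=cv2.contourArea)
        b=cv2.boxPoints(cv2.minAreaRect(c));P=np.array([at(f,p,z)[:2] for p in b]);print(t,r["confidence"],m.sum(),b.tolist(),P.tolist(),P.mean(0))
for t,h,xy in(("cup_small_centre",38,(406,-271)),("cup_medium_centre",54,(424,201)),("cup_large_centre",70,(433,60)),("tub",74,(630,-25)),("beaker",85,(455,418))):
  for n,F in(("top",f),("scene",g)):
    for r in env.trace(n,t)[:3]:
        # mean over silhouette ~ centre of body at mid height
        ys,xs=np.nonzero(r["pixels"]);b=[(xs.min()+xs.max())/2,(ys.min()+ys.max())/2]
        print(t,n,round(r["confidence"],2),len(xs),"mid",at(F,b,h/2)[:2],"top",at(F,b,h)[:2])
im=f["frame"][140:245,365:535];cv2.imwrite("pics/tray0.png",cv2.cvtColor(cv2.resize(im,None,fx=4.7,fy=4.7,interpolation=cv2.INTER_CUBIC),4))
im=g["frame"][215:355,80:300];cv2.imwrite("pics/trays0.png",cv2.cvtColor(cv2.resize(im,None,fx=3.6,fy=3.6,interpolation=cv2.INTER_CUBIC),4))
E
python3 b.py
```

```text
mat 0.87 9507 [[194.1033172607422, 171.99644470214844], [306.0391845703125, 168.13658142089844], [309.00946044921875, 254.27552795410156], [197.0736083984375, 258.1353759765625]] [[695.4004632056051, 349.45797147693827], [696.0514343551702, 75.88452961528087], [486.32201310869806, 73.41881987737959], [484.54073462766735, 342.770498712697]] [590.6 210.4]
mat 0.67 227 [[448.0, 275.0], [465.0, 275.0], [465.0, 290.0], [448.0, 290.0]] [[427.842212284513, -254.89462950284428], [426.7312143489391, -295.0187682931669], [391.3555338478492, -293.29974882942724], [392.44842820671937, -253.27369241026662]] [ 409.6 -274.1]
cover_grip 0.79 6998 [[380.0386962890625, 153.7348175048828], [478.76519775390625, 148.53868103027344], [482.6104736328125, 221.59947204589844], [383.88397216796875, 226.7956085205078]] [[688.5456485946074, -93.65285922303075], [693.3571663766318, -306.88427571111373], [534.1594171355077, -306.64334938516515], [529.0982763414113, -96.23377412107078]] [ 611.3 -200.9]
cup_small_centre top 0.7 215 mid [ 410.4 -271. ] top [ 409.9 -267.1]
cup_small_centre scene 0.58 244 mid [ 409.7 -267.7] top [ 433.7 -251.4]
cup_medium_centre top 0.62 336 mid [344.4 225.8] top [345.1 221.1]
cup_medium_centre top 0.6 294 mid [428.6 197.7] top [427.6 193.6]
cup_medium_centre top 0.57 7057 mid [ 633.3 -220. ] top [ 628.1 -215.5]
cup_medium_centre scene 0.83 461 mid [339.7 227.2] top [377.2 229.5]
cup_medium_centre scene 0.75 533 mid [422.2 200.2] top [456.2 203.6]
cup_large_centre top 0.62 403 mid [426.9  56.6] top [425.6  55. ]
cup_large_centre top 0.51 9614 mid [585.  202.6] top [579.5 197.1]
cup_large_centre scene 0.7 717 mid [422.7  55.6] top [467.4  68.2]
tub top 0.6 929 mid [624.1 -25.8] top [617.2 -25.2]
tub scene 0.58 1601 mid [620.7 -24.7] top [656.2  -6.6]
beaker scene 0.62 1455 mid [452.9 417.6] top [505.6 408.2]
```

View pics/tray0.png

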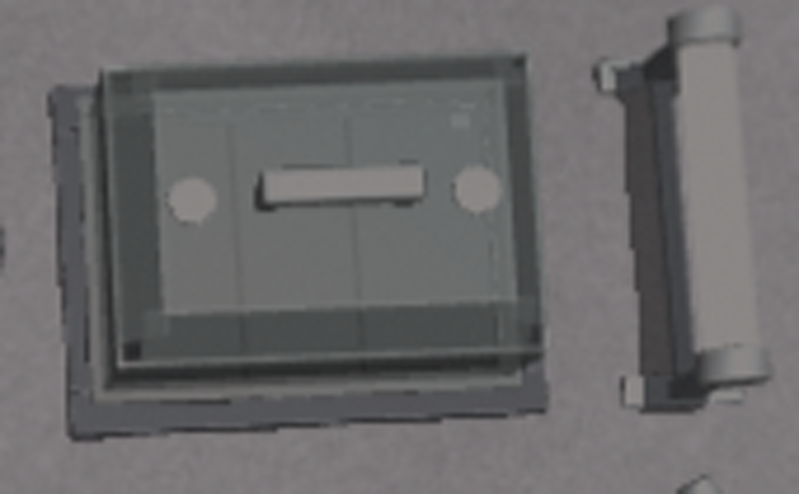

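View pics/trays0.png

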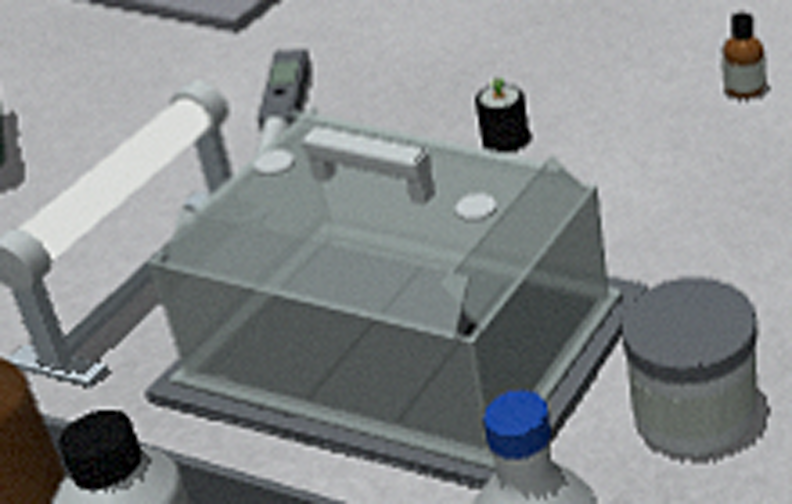

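```bash
cat > c.py <<'E'
from h import *
np.set_printoptions(precision=1,suppress=True)
f=env.grab_frame("top");g=env.grab_frame("scene")
t=lambda u,v:np.array([u/4.7+365-.4,v/4.7+140-.4]); s=lambda u,v:np.array([u/3.6+80-.4,v/3.6+215-.4])
for z in(0,10):
    A=[at(f,t(*p),z)[:2] for p in((50,88),(70,437),(547,408))]
    ul,ll,lr=A;c=(ul+lr)/2;e=ul-ll;e2=lr-ll
    print("tray z",z,A,np.linalg.norm(e),np.linalg.norm(e2),"c",c,"yaw",np.degrees([np.arctan2(e[1],e[0]),np.arctan2(-e2[0]*-1,-e2[1]) ]))
print("handle top",[at(f,t(*p),155)[:2] for p in((262,172),(424,166),(264,205),(424,197),(343,185))])
print("handle scene",[at(g,s(*p),155)[:2] for p in((318,129),(305,146),(428,153),(417,167),(367,148))])
print("tray scene near",[at(g,s(*p),10)[:2] for p in((147,392),(640,285))])
for h,m in(("lampfeet",((598,75),(635,390))),): print(h,[at(f,t(*p),0)[:2] for p in m])
E
python3 c.py
python3 -m handwheel '[{"gripper":60,"travel":[0,0,0],"twist":0.12},{"gripper":60,"travel":[0,0,0],"twist":0.12},{"gripper":60,"travel":[0,0,0],"twist":0.12},{"gripper":60,"travel":[0,0,0],"twist":0.12},{"gripper":60,"travel":[0,0,0],"twist":0.12}]' 20
python3 -m handwheel '[{"gripper":60,"travel":[0,0,0],"twist":0.12},{"gripper":60,"travel":[0,0,0],"twist":0.12},{"gripper":60,"travel":[0,0,0],"twist":0.12},{"gripper":60,"travel":[0,0,0],"twist":0.12},{"gripper":60,"travel":[0,0,0],"twist":0.12}]'
```

```text
tray z 0 [array([715.7, -92.7]), array([533.9, -96.6]), array([ 541.8, -339.5])] 181.79261310275405 242.98608508004827 c [ 628.8 -216.1] yaw [1.2 1.9]
tray z 10 [array([713.2, -92. ]), array([532.8, -95.9]), array([ 540.6, -337. ])] 180.4443287445983 241.18395279221025 c [ 626.9 -214.5] yaw [1.2 1.9]
handle top [array([ 635. , -177.4]), array([ 635.5, -251. ]), array([ 619.7, -177.7]), array([ 621.2, -250.3]), array([ 627.8, -213.9])]
handle scene [array([ 625.7, -243.3]), array([ 642.3, -240.2]), array([ 625.3, -172.3]), array([ 638.8, -170.8]), array([ 632.4, -206.7])]
tray scene near [array([ 719. , -326.4]), array([535.8, -97.3])]
lampfeet [array([ 713.8, -374.8]), array([ 549.7, -384.6])]
time_s: 2.27
ee_pos: [190.0, 542.7, 404.8]
ee_rot: [180.0, -0.0, 126.0]
force: [0.8, -0.2, 0.6]
gripper_width: 60.5
time_s: 2.68
ee_pos: [190.0, 542.7, 404.8]
ee_rot: [180.0, -0.0, 91.6]
force: [-0.4, -1.3, -0.5]
gripper_width: 54.4
```

```bash
cat > d.py <<'E'
from h import *
s=env.state();T=np.array([float(a) for a in sys.argv[1:4]]);y=np.radians(s["ee_rot"][2]);d=T-s["ee_pos"]
print("pos",s["ee_pos"].round(1),"rot",s["ee_rot"].round(1),"t",s["time_s"],"travel m",np.round([np.cos(y)*d[0]+np.sin(y)*d[1],np.sin(y)*d[0]-np.cos(y)*d[1],-d[2]],1)/1000)
E
python3 d.py 629 -214 404
```

```text
pos [190.  542.7 404.8] rot [180.   -0.   91.6] t 2.6833 travel m [-0.7687  0.4176  0.0008]
```

```bash
cat > /dev/null; 
python3 -m handwheel '[{"gripper":60,"travel":[-0.031,0.0167,0],"twist":0},{"gripper":60,"travel":[-0.031,0.0167,0],"twist":0},{"gripper":60,"travel":[-0.031,0.0167,0],"twist":0},{"gripper":60,"travel":[-0.031,0.0167,0],"twist":0},{"gripper":60,"travel":[-0.031,0.0167,0],"twist":0}]'
python3 -m handwheel '[{"gripper":60,"travel":[-0.031,0.0167,0],"twist":0},{"gripper":60,"travel":[-0.031,0.0167,0],"twist":0},{"gripper":60,"travel":[-0.031,0.0167,0],"twist":0},{"gripper":60,"travel":[-0.031,0.0167,0],"twist":0},{"gripper":60,"travel":[-0.031,0.0167,0],"twist":0}]'
python3 -m handwheel '[{"gripper":60,"travel":[-0.031,0.0167,0],"twist":0},{"gripper":60,"travel":[-0.031,0.0167,0],"twist":0},{"gripper":60,"travel":[-0.031,0.0167,0],"twist":0},{"gripper":60,"travel":[-0.031,0.0167,0],"twist":0},{"gripper":60,"travel":[-0.031,0.0167,0],"twist":0}]'
python3 -m handwheel '[{"gripper":60,"travel":[-0.031,0.0167,0],"twist":0},{"gripper":60,"travel":[-0.031,0.0167,0],"twist":0},{"gripper":60,"travel":[-0.031,0.0167,0],"twist":0},{"gripper":60,"travel":[-0.031,0.0167,0],"twist":0},{"gripper":60,"travel":[-0.031,0.0167,0],"twist":0}]'
python3 d.py 629 -214 404
```

```text
time_s: 3.1
ee_pos: [279.1, 389.2, 404.8]
ee_rot: [180.0, -0.0, 92.0]
force: [1.2, 0.6, -0.6]
gripper_width: 54.9
time_s: 3.52
ee_pos: [367.9, 236.9, 405.0]
ee_rot: [180.0, -0.0, 92.0]
force: [0.3, 0.7, -0.4]
gripper_width: 54.6
time_s: 3.93
ee_pos: [456.7, 84.8, 405.0]
ee_rot: [180.0, -0.0, 91.9]
force: [0.2, 0.3, -0.4]
gripper_width: 55.0
time_s: 4.35
ee_pos: [545.5, -67.4, 404.9]
ee_rot: [180.0, -0.0, 91.9]
force: [0.8, -0.0, -0.4]
gripper_width: 54.6
pos [545.5 -67.4 404.9] rot [180.   -0.   91.9] t 4.35 travel m [-0.1493  0.0786  0.0009]
```

```bash
python3 -m handwheel '[{"gripper":60,"travel":[-0.030,0.0157,0],"twist":0.009},{"gripper":60,"travel":[-0.030,0.0157,0],"twist":0},{"gripper":60,"travel":[-0.030,0.0157,0],"twist":0},{"gripper":60,"travel":[-0.030,0.0157,0],"twist":0},{"gripper":60,"travel":[-0.030,0.0157,0],"twist":0}]'
python3 -m handwheel '[{"gripper":60,"travel":[0,0,0],"twist":0},{"gripper":60,"travel":[0,0,0],"twist":0}]'
python3 d.py 629 -214 322
python3 - <<'E'
from h import *
g=env.grab_frame("scene");im=g["frame"][130:330,80:300];cv2.imwrite("pics/g1.png",cv2.cvtColor(cv2.resize(im,None,fx=3,fy=3,interpolation=2),4))
E
```

```text
time_s: 4.77
ee_pos: [628.0, -215.1, 404.7]
ee_rot: [180.0, -0.0, 91.4]
force: [0.2, 0.9, 1.2]
gripper_width: 55.0
time_s: 4.93
ee_pos: [627.8, -214.9, 403.7]
ee_rot: [-179.9, -0.0, 91.3]
force: [-0.4, 0.5, -0.4]
gripper_width: 54.6
pos [ 627.8 -214.9  403.7] rot [-179.9   -0.    91.3] t 4.9333 travel m [0.0009 0.0013 0.0817]
```

View pics/g1.png

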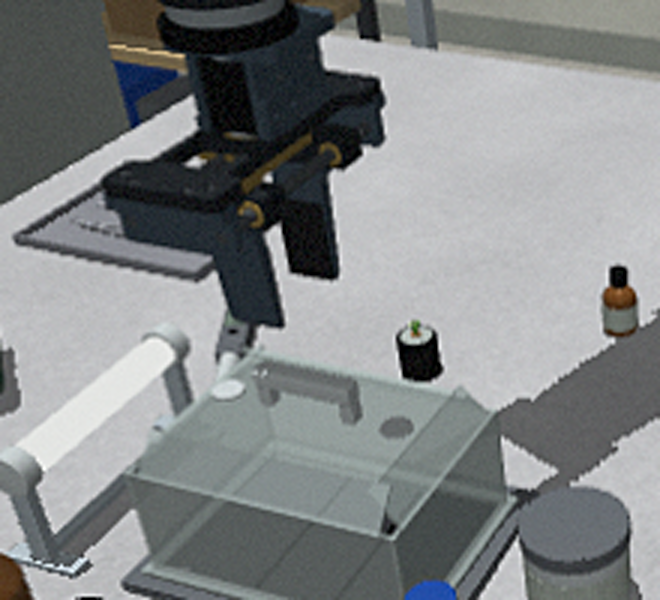

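The jaws straddle the handle across x, at crop (305,385). I'll descend and grip.

```bash
python3 -m handwheel '[{"gripper":60,"travel":[0,0.001,0.02],"twist":0},{"gripper":60,"travel":[0,0,0.02],"twist":0},{"gripper":60,"travel":[0,0,0.02],"twist":0},{"gripper":60,"travel":[0,0,0.015],"twist":0},{"gripper":60,"travel":[0,0,0.007],"twist":0}]' 30
python3 -m handwheel '[{"gripper":60,"travel":[0,0,0],"twist":0},{"gripper":0,"travel":[0,0,0],"twist":0},{"gripper":0,"travel":[0,0,0],"twist":0},{"gripper":0,"travel":[0,0,0],"twist":0},{"gripper":0,"travel":[0,0,0],"twist":0}]' 30
python3 -m handwheel '[{"gripper":0,"travel":[0,0,0],"twist":0},{"gripper":0,"travel":[0,0,0],"twist":0},{"gripper":0,"travel":[0,0,0],"twist":0}]' 30
python3 -m handwheel '[{"gripper":0,"travel":[0,0,-0.01],"twist":0},{"gripper":0,"travel":[0,0,-0.01],"twist":0},{"gripper":0,"travel":[0,0,0],"twist":0}]' 30
python3 - <<'E'
from h import *
g=env.grab_frame("scene");im=g["frame"][130:330,80:300];cv2.imwrite("pics/g2.png",cv2.cvtColor(cv2.resize(im,None,fx=3,fy=3,interpolation=2),4))
E
```

```text
time_s: 5.4
ee_pos: [627.3, -211.6, 320.8]
ee_rot: [-179.8, -0.1, 91.5]
force: [0.5, 0.1, -0.3]
gripper_width: 54.9
time_s: 5.82
ee_pos: [628.5, -213.4, 323.9]
ee_rot: [179.9, 0.0, 91.4]
force: [0.2, 0.1, 0.1]
gripper_width: 30.9
time_s: 6.07
ee_pos: [628.5, -213.5, 322.9]
ee_rot: [180.0, 0.0, 91.4]
force: [1.2, -0.1, 4.1]
gripper_width: 15.8
time_s: 6.32
ee_pos: [628.8, -213.6, 345.3]
ee_rot: [179.8, 0.1, 91.4]
force: [0.7, -0.7, -1.4]
gripper_width: 15.9
```

View pics/g2.png

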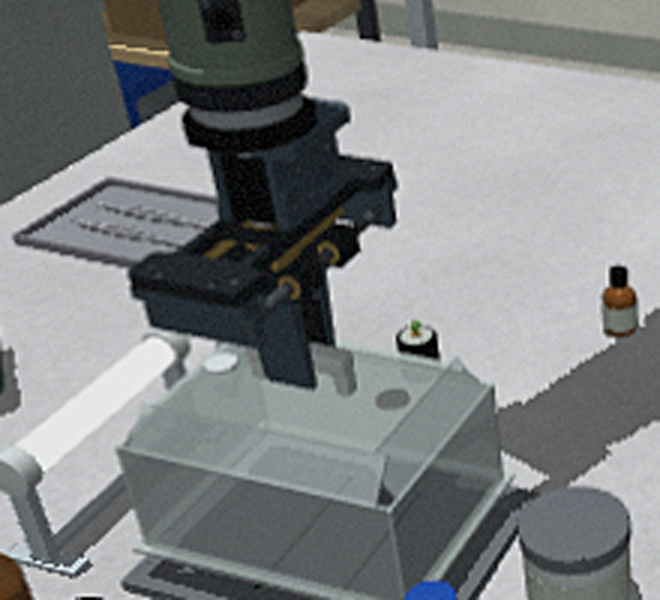

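The cover is held, with the foot lifted clear of the rim. I'll carry it to the mat.

```bash
python3 -m handwheel '[{"gripper":0,"travel":[0,0,-0.015],"twist":0},{"gripper":0,"travel":[0,0,-0.025],"twist":0},{"gripper":0,"travel":[0,0,-0.025],"twist":0},{"gripper":0,"travel":[0,0,-0.025],"twist":0},{"gripper":0,"travel":[0,0,-0.01],"twist":0}]' 30
python3 -m handwheel '[{"gripper":0,"travel":[0.012,-0.001,0],"twist":0},{"gripper":0,"travel":[0.022,-0.0015,0],"twist":0},{"gripper":0,"travel":[0.025,-0.0016,0],"twist":0},{"gripper":0,"travel":[0.025,-0.0016,0],"twist":0},{"gripper":0,"travel":[0.025,-0.0016,0],"twist":0}]'
python3 -m handwheel '[{"gripper":0,"travel":[0.025,-0.0016,0],"twist":0},{"gripper":0,"travel":[0.025,-0.0016,0],"twist":0},{"gripper":0,"travel":[0.025,-0.0016,0],"twist":0},{"gripper":0,"travel":[0.025,-0.0016,0],"twist":0},{"gripper":0,"travel":[0.025,-0.0016,0],"twist":0}]'
python3 -m handwheel '[{"gripper":0,"travel":[0.025,-0.0016,0],"twist":0},{"gripper":0,"travel":[0.025,-0.0016,0],"twist":0},{"gripper":0,"travel":[0.025,-0.0016,0],"twist":0},{"gripper":0,"travel":[0.025,-0.0016,0],"twist":0},{"gripper":0,"travel":[0.025,-0.0016,0],"twist":0}]'
python3 -m handwheel '[{"gripper":0,"travel":[0.025,-0.0016,0],"twist":0},{"gripper":0,"travel":[0.020,-0.0016,0],"twist":0},{"gripper":0,"travel":[0.01,-0.0016,0],"twist":0},{"gripper":0,"travel":[0,0,0],"twist":0}]'
python3 d.py 590 212 316
python3 - <<'E'
from h import *
save(env.grab_frame("top"),"t1")
E
```

```text
time_s: 6.78
ee_pos: [628.5, -213.5, 446.6]
ee_rot: [179.7, 0.1, 91.4]
force: [1.3, -1.3, -1.9]
gripper_width: 15.9
time_s: 7.2
ee_pos: [617.6, -102.8, 440.2]
ee_rot: [-179.8, -0.1, 91.4]
force: [0.4, -0.4, -1.9]
gripper_width: 15.6
time_s: 7.62
ee_pos: [606.3, 22.1, 440.4]
ee_rot: [-179.8, -0.0, 91.4]
force: [0.2, 0.2, -1.3]
gripper_width: 15.8
time_s: 8.03
ee_pos: [595.0, 146.7, 440.4]
ee_rot: [-179.8, 0.0, 91.5]
force: [0.8, -0.2, -2.2]
gripper_width: 15.8
time_s: 8.37
ee_pos: [588.9, 202.0, 440.9]
ee_rot: [-179.8, -0.0, 91.6]
force: [-0.9, 0.0, -2.4]
gripper_width: 15.3
pos [588.9 202.  440.9] rot [-179.8   -0.    91.6] t 8.3667 travel m [0.01   0.0013 0.1249]
```

View pics/t1.png

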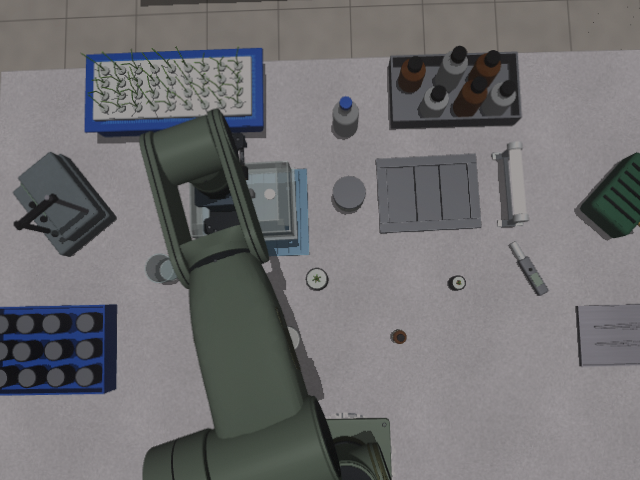

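The cover is above the mat and the empty tray is fully visible. I'll lower the cover, release it and measure the tray.

```bash
python3 -m handwheel '[{"gripper":0,"travel":[0.005,0.0005,0.01],"twist":0},{"gripper":0,"travel":[0.005,0.0005,0.025],"twist":0},{"gripper":0,"travel":[0,0,0.025],"twist":0},{"gripper":0,"travel":[0,0,0.025],"twist":0},{"gripper":0,"travel":[0,0,0.018],"twist":0}]'
python3 -m handwheel '[{"gripper":0,"travel":[0,0,0.008],"twist":0},{"gripper":0,"travel":[0,0,0.005],"twist":0},{"gripper":0,"travel":[0,0,0.004],"twist":0},{"gripper":0,"travel":[0,0,0.003],"twist":0},{"gripper":0,"travel":[0,0,0],"twist":0}]'
python3 d.py 590 212 316
python3 -m handwheel '[{"gripper":60,"travel":[0,0,0],"twist":0},{"gripper":60,"travel":[0,0,0],"twist":0},{"gripper":60,"travel":[0,0,0],"twist":0},{"gripper":60,"travel":[0,0,0],"twist":0},{"gripper":60,"travel":[0,0,0],"twist":0}]'
python3 d.py 590 212 316
python3 - <<'E'
from h import *
f=env.grab_frame("top")["frame"][140:245,365:535];cv2.imwrite("pics/tray1.png",cv2.cvtColor(cv2.resize(f,None,fx=4.7,fy=4.7,interpolation=cv2.INTER_CUBIC),4))
g=env.grab_frame("scene");im=g["frame"][200:430,250:520];cv2.imwrite("pics/s2.png",cv2.cvtColor(cv2.resize(im,None,fx=2.6,fy=2.6,interpolation=2),4))
E
```

```text
time_s: 8.83
ee_pos: [590.2, 208.4, 336.5]
ee_rot: [-179.8, 0.1, 91.3]
force: [-0.8, -1.1, -2.6]
gripper_width: 15.7
time_s: 9.25
ee_pos: [590.9, 209.6, 320.2]
ee_rot: [179.9, -0.0, 91.4]
force: [-0.5, -0.8, -2.5]
gripper_width: 15.6
pos [590.9 209.6 320.2] rot [179.9  -0.   91.4] t 9.25 travel m [ 0.0024 -0.0008  0.0042]
time_s: 9.67
ee_pos: [590.8, 209.9, 320.4]
ee_rot: [179.9, -0.0, 91.4]
force: [-0.1, 0.0, -0.1]
gripper_width: 46.2
pos [590.8 209.9 320.4] rot [179.9  -0.   91.4] t 9.6667 travel m [ 0.0022 -0.0007  0.0044]
```

View pics/tray1.png

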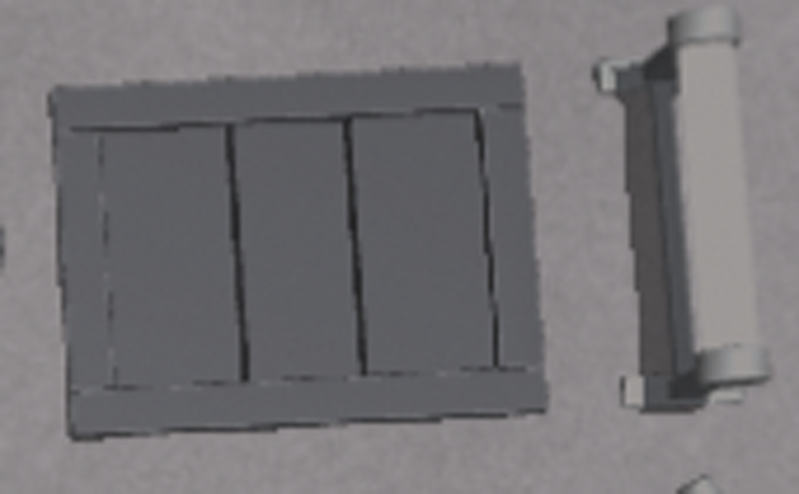

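View pics/s2.png

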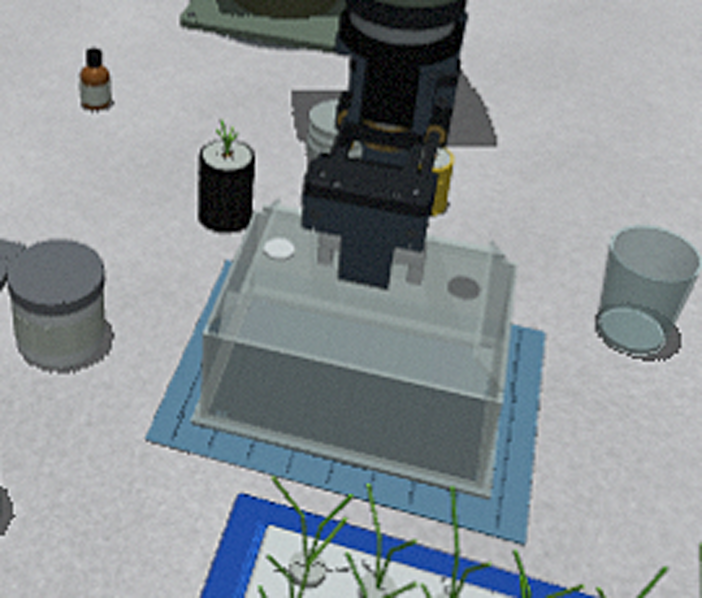

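The cover stands inside the mat with the gripper centred between its posts, the beaker and tub are undisturbed, and the tray corners are clear. I'll back off upward and compute the tray pose.

```bash
python3 -m handwheel '[{"gripper":60,"travel":[0,0,-0.02],"twist":0},{"gripper":60,"travel":[0,0,-0.03],"twist":0},{"gripper":60,"travel":[0,0,-0.03],"twist":0},{"gripper":60,"travel":[0,0,-0.02],"twist":0},{"gripper":60,"travel":[0,0,0],"twist":0}]'
cat > e.py <<'E'
from h import *
np.set_printoptions(precision=1,suppress=True)
f=env.grab_frame("top")
t=lambda u,v:np.array([u/4.7+365-.4,v/4.7+140-.4])
C=np.array([at(f,t(*p),10)[:2] for p in((50,88),(522,64),(547,408),(70,435))])
print(C,"c",C.mean(0),"(z0 variant of camera-facing corners:",at(f,t(70,437),0)[:2],")")
L=np.array([at(f,t(*p),4)[:2] for p in((232,125),(245,380),(348,118),(364,374))]);print(L,"c",L.mean(0))
v=(C[0]-C[3]+C[1]-C[2]);w=C[0]-C[1]+C[3]-C[2];print("yaw",np.degrees([np.arctan2(v[1],v[0]),np.arctan2(-w[0],w[1])]))
v=L[0]-L[1]+L[2]-L[3];print(np.degrees(np.arctan2(v[1],v[0])))
E
python3 e.py; python3 d.py 427 199 400
python3 - <<'E'
from h import *
for t in("cup_small_centre","cup_medium_centre","cup_large_centre"):
  for n in("top","scene"):
    f=env.grab_frame(n)
    for r in env.pinpoint(n,t)[:3]: print(t,n,round(r["confidence"],2),at(f,r["uv"],{"s":19,"m":27,"l":35}[t[4]])[:2].round(1))
E
```

```text
time_s: 10.18
ee_pos: [591.3, 210.0, 425.3]
ee_rot: [179.4, -0.2, 91.4]
force: [0.7, -0.1, 0.9]
gripper_width: 54.9
[[ 713.2  -92. ]
 [ 718.2 -333.7]
 [ 540.6 -337. ]
 [ 533.8  -96. ]] c [ 626.5 -214.7] (z0 variant of camera-facing corners: [533.9 -96.6] )
[[ 692.4 -185.1]
 [ 560.1 -186.2]
 [ 694.2 -244.6]
 [ 561.4 -246.7]] c [ 627.  -215.7]
yaw [1.2 1.4]
0.6936840972092905
pos [590.9 209.9 422.5] rot [ 1.797e+02 -1.000e-01  9.140e+01] t 10.2333 travel m [-0.0068 -0.1641  0.0225]
cup_small_centre top 0.66 [ 405.6 -274.2]
cup_small_centre top 0.55 [462.2 410. ]
cup_small_centre scene 0.67 [ 406.1 -270. ]
cup_medium_centre top 0.68 [425.2  53.1]
cup_medium_centre scene 0.64 [428.1 201.8]
cup_medium_centre scene 0.63 [356.2 227.2]
cup_large_centre top 0.78 [430.6  54. ]
cup_large_centre scene 0.94 [423.2  54.3]
cup_large_centre scene 0.26 [ 419.3 -264. ]
```

```bash
python3 -m handwheel '[{"gripper":75,"travel":[-0.0014,-0.033,0.005],"twist":0},{"gripper":75,"travel":[-0.0014,-0.033,0.005],"twist":0},{"gripper":75,"travel":[-0.0014,-0.033,0.005],"twist":0},{"gripper":75,"travel":[-0.0014,-0.033,0.005],"twist":0},{"gripper":75,"travel":[-0.0014,-0.033,0.005],"twist":0}]'
python3 -m handwheel '[{"gripper":75,"travel":[0,0,0],"twist":-0.12},{"gripper":75,"travel":[0,0,0],"twist":-0.12},{"gripper":75,"travel":[0,0,0],"twist":-0.12},{"gripper":75,"travel":[0,0,0],"twist":-0.12},{"gripper":75,"travel":[0,0,0],"twist":-0.12}]'
python3 -m handwheel '[{"gripper":75,"travel":[0,0,0],"twist":-0.12},{"gripper":75,"travel":[0,0,0],"twist":-0.12},{"gripper":75,"travel":[0,0,0],"twist":-0.12},{"gripper":75,"travel":[0,0,0],"twist":-0.12},{"gripper":75,"travel":[0,0,0],"twist":-0.12}]'
python3 -m handwheel '[{"gripper":75,"travel":[0,0,0],"twist":-0.12},{"gripper":75,"travel":[0,0,0],"twist":-0.12},{"gripper":75,"travel":[0,0,0],"twist":-0.12},{"gripper":75,"travel":[0,0,0],"twist":0}]'
python3 d.py 426 200 202
```

```text
time_s: 11.25
ee_pos: [424.3, 198.4, 394.5]
ee_rot: [180.0, -0.0, 91.4]
force: [0.5, 0.4, 0.9]
gripper_width: 68.4
time_s: 11.67
ee_pos: [425.8, 198.7, 395.0]
ee_rot: [180.0, 0.0, 126.2]
force: [-0.6, 0.3, 0.0]
gripper_width: 68.5
time_s: 12.08
ee_pos: [425.9, 198.6, 394.9]
ee_rot: [180.0, 0.0, 160.5]
force: [-0.2, -0.8, -0.5]
gripper_width: 67.9
time_s: 12.42
ee_pos: [425.9, 198.6, 394.9]
ee_rot: [180.0, 0.0, -179.1]
force: [-0.3, 0.5, -0.1]
gripper_width: 68.3
pos [425.9 198.6 394.9] rot [ 180.     0.  -179.1] t 12.4167 travel m [-1.000e-04  1.400e-03  1.929e-01]
```

```bash
python3 -m handwheel '[{"gripper":75,"travel":[0,0.001,0.025],"twist":0},{"gripper":75,"travel":[0,0,0.03],"twist":0},{"gripper":75,"travel":[0,0,0.03],"twist":0},{"gripper":75,"travel":[0,0,0.03],"twist":0},{"gripper":75,"travel":[0,0,0.025],"twist":0}]'
python3 -m handwheel '[{"gripper":75,"travel":[0,0,0.02],"twist":0},{"gripper":75,"travel":[0,0,0.018],"twist":0},{"gripper":75,"travel":[0,0,0.012],"twist":0},{"gripper":75,"travel":[0,0,0.003],"twist":0},{"gripper":75,"travel":[0,0,0],"twist":0}]'
python3 - <<'E'
from h import *
g=env.grab_frame("scene");im=g["frame"][180:360,280:480];cv2.imwrite("pics/m1.png",cv2.cvtColor(cv2.resize(im,None,fx=3,fy=3,interpolation=2),4))
E
python3 -m handwheel '[{"gripper":0,"travel":[0,0,0],"twist":0},{"gripper":0,"travel":[0,0,0],"twist":0},{"gripper":0,"travel":[0,0,0],"twist":0},{"gripper":0,"travel":[0,0,0],"twist":0},{"gripper":0,"travel":[0,0,0],"twist":0}]' 15
python3 -m handwheel '[{"gripper":0,"travel":[0,0,0],"twist":0},{"gripper":0,"travel":[0,0,0],"twist":0},{"gripper":0,"travel":[0,0,-0.01],"twist":0},{"gripper":0,"travel":[0,0,-0.02],"twist":0},{"gripper":0,"travel":[0,0,-0.02],"twist":0}]' 15
python3 - <<'E'
from h import *
g=env.grab_frame("scene");im=g["frame"][180:360,280:480];a=cv2.cvtColor(cv2.resize(im,None,fx=3,fy=3,interpolation=2),4)
b=cv2.imread("pics/m1.png");cv2.imwrite("pics/m2.png",np.hstack([b[:,100:500],a[:,100:500]]))
E
```

```text
time_s: 12.83
ee_pos: [425.5, 199.5, 253.2]
ee_rot: [-180.0, -0.0, -179.4]
force: [-0.2, 0.6, -1.3]
gripper_width: 68.6
time_s: 13.25
ee_pos: [425.8, 199.6, 201.2]
ee_rot: [-180.0, -0.1, -179.3]
force: [0.4, 0.7, 0.5]
gripper_width: 68.5
time_s: 13.72
ee_pos: [426.0, 199.7, 202.3]
ee_rot: [180.0, 0.1, -179.2]
force: [-0.9, 0.1, 2.2]
gripper_width: 41.7
time_s: 14.13
ee_pos: [425.5, 199.5, 251.5]
ee_rot: [-179.9, -0.2, -179.2]
force: [0.0, -0.7, -0.6]
gripper_width: 41.8
```

View pics/m2.png

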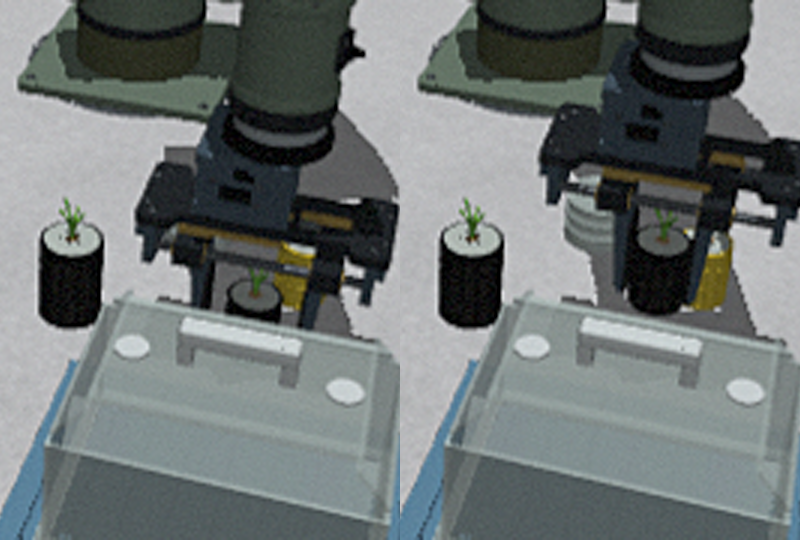

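The medium cup is held and the yellow decoy and the cover are untouched. I'll carry it to the middle bay.

```bash
python3 -m handwheel '[{"gripper":0,"travel":[0,0,-0.025],"twist":0},{"gripper":0,"travel":[0,0,-0.025],"twist":0},{"gripper":0,"travel":[0,0,-0.025],"twist":0},{"gripper":0,"travel":[-0.006,-0.013,-0.005],"twist":0},{"gripper":0,"travel":[-0.010,-0.02,0],"twist":0}]'
python3 -m handwheel '[{"gripper":0,"travel":[-0.0123,-0.0261,0],"twist":0},{"gripper":0,"travel":[-0.0123,-0.0261,0],"twist":0},{"gripper":0,"travel":[-0.0123,-0.0261,0],"twist":0},{"gripper":0,"travel":[-0.0123,-0.0261,0],"twist":0},{"gripper":0,"travel":[-0.0123,-0.0261,0],"twist":0}]'
python3 -m handwheel '[{"gripper":0,"travel":[-0.0123,-0.0261,0],"twist":0},{"gripper":0,"travel":[-0.0123,-0.0261,0],"twist":0},{"gripper":0,"travel":[-0.0123,-0.0261,0],"twist":0},{"gripper":0,"travel":[-0.0123,-0.0261,0],"twist":0},{"gripper":0,"travel":[-0.0123,-0.0261,0],"twist":0}]'
python3 -m handwheel '[{"gripper":0,"travel":[-0.0123,-0.0261,0],"twist":0},{"gripper":0,"travel":[-0.0123,-0.0261,0],"twist":0},{"gripper":0,"travel":[-0.0123,-0.0261,0],"twist":0},{"gripper":0,"travel":[-0.0123,-0.0261,0],"twist":0},{"gripper":0,"travel":[0,0,0],"twist":0}]'
python3 d.py 628 -215 207
```

```text
time_s: 14.6
ee_pos: [442.4, 167.6, 333.6]
ee_rot: [179.9, 0.2, -179.0]
force: [-0.5, -0.1, -1.0]
gripper_width: 41.4
time_s: 15.02
ee_pos: [506.0, 35.9, 331.1]
ee_rot: [180.0, -0.0, -179.2]
force: [0.7, 0.1, -1.6]
gripper_width: 41.7
time_s: 15.43
ee_pos: [569.4, -93.7, 330.9]
ee_rot: [180.0, -0.1, -179.2]
force: [0.2, 0.3, -1.6]
gripper_width: 42.1
time_s: 15.85
ee_pos: [621.3, -200.3, 330.4]
ee_rot: [-179.8, 0.1, -179.4]
force: [0.6, -0.6, -0.7]
gripper_width: 41.8
pos [ 621.3 -200.3  330.4] rot [-1.798e+02  1.000e-01 -1.794e+02] t 15.85 travel m [-0.0065 -0.0148  0.1234]
```

```bash
python3 -m handwheel '[{"gripper":0,"travel":[-0.0035,-0.0075,0.015],"twist":0},{"gripper":0,"travel":[-0.003,-0.0073,0.03],"twist":0},{"gripper":0,"travel":[0,0,0.03],"twist":0},{"gripper":0,"travel":[0,0,0.02],"twist":0},{"gripper":0,"travel":[0,0,0.012],"twist":0}]'
python3 -m handwheel '[{"gripper":0,"travel":[0,0,0.006],"twist":0},{"gripper":0,"travel":[0,0,0.004],"twist":0},{"gripper":0,"travel":[0,0,0.003],"twist":0},{"gripper":0,"travel":[0,0,0],"twist":0},{"gripper":0,"travel":[0,0,0],"twist":0}]'
python3 d.py 628 -215 207
```

```text
time_s: 16.27
ee_pos: [625.3, -210.1, 220.9]
ee_rot: [179.9, -0.3, -179.2]
force: [-0.5, -0.2, -0.0]
gripper_width: 41.7
time_s: 16.68
ee_pos: [626.8, -210.7, 212.9]
ee_rot: [-180.0, 0.1, -179.2]
force: [0.9, -0.4, -1.6]
gripper_width: 41.8
pos [ 626.8 -210.7  212.9] rot [-1.800e+02  1.000e-01 -1.792e+02] t 16.6833 travel m [-0.0011 -0.0043  0.0059]
```

```bash
python3 -m handwheel '[{"gripper":0,"travel":[-0.001,-0.0043,0],"twist":0},{"gripper":0,"travel":[0,0,0.003],"twist":0},{"gripper":0,"travel":[0,0,0.003],"twist":0},{"gripper":0,"travel":[0,0,0],"twist":0},{"gripper":0,"travel":[0,0,0],"twist":0}]'
python3 d.py 628 -215 207
python3 -m handwheel '[{"gripper":75,"travel":[0,0,0],"twist":0},{"gripper":75,"travel":[0,0,0],"twist":0},{"gripper":75,"travel":[0,0,0],"twist":0},{"gripper":75,"travel":[0,0,0],"twist":0},{"gripper":75,"travel":[0,0,0],"twist":0}]'
python3 -m handwheel '[{"gripper":75,"travel":[0,0,-0.01],"twist":0},{"gripper":75,"travel":[0,0,-0.03],"twist":0},{"gripper":75,"travel":[0,0,-0.03],"twist":0},{"gripper":75,"travel":[0,0,-0.03],"twist":0},{"gripper":75,"travel":[0,0,-0.03],"twist":0}]'
python3 d.py 427 55 340
```

```text
time_s: 17.1
ee_pos: [627.8, -215.3, 206.1]
ee_rot: [-180.0, 0.1, -179.2]
force: [-0.1, -1.3, 1.7]
gripper_width: 41.4
pos [ 627.8 -215.3  206.1] rot [-1.800e+02  1.000e-01 -1.792e+02] t 17.1 travel m [-0.0002  0.0003 -0.0009]
time_s: 17.52
ee_pos: [627.5, -214.9, 205.6]
ee_rot: [180.0, -0.0, -179.2]
force: [-0.1, 0.1, -0.3]
gripper_width: 68.1
time_s: 17.93
ee_pos: [627.3, -214.9, 337.9]
ee_rot: [-180.0, 0.0, -179.2]
force: [0.7, -0.3, -0.0]
gripper_width: 68.4
pos [ 627.3 -214.9  337.9] rot [-180.     0.  -179.2] t 17.9333 travel m [ 0.1964  0.2727 -0.0021]
```

```bash
python3 -m handwheel '[{"gripper":85,"travel":[0.0164,0.0227,0],"twist":0},{"gripper":85,"travel":[0.0164,0.0227,0],"twist":0},{"gripper":85,"travel":[0.0164,0.0227,0],"twist":0},{"gripper":85,"travel":[0.0164,0.0227,0],"twist":0},{"gripper":85,"travel":[0.0164,0.0227,0],"twist":0}]'
python3 -m handwheel '[{"gripper":85,"travel":[0.0164,0.0227,0],"twist":0},{"gripper":85,"travel":[0.0164,0.0227,0],"twist":0},{"gripper":85,"travel":[0.0164,0.0227,0],"twist":0},{"gripper":85,"travel":[0.0164,0.0227,0],"twist":0},{"gripper":85,"travel":[0.0164,0.0227,0],"twist":0}]'
python3 -m handwheel '[{"gripper":85,"travel":[0.0164,0.0227,0],"twist":0},{"gripper":85,"travel":[0.014,0.02,0],"twist":0},{"gripper":85,"travel":[0,0,0],"twist":0},{"gripper":85,"travel":[0,0,0],"twist":0}]'
python3 d.py 427 55 212
python3 - <<'E'
from h import *
f=env.grab_frame("top")["frame"][140:300,290:535];cv2.imwrite("pics/t2.png",cv2.cvtColor(cv2.resize(f,None,fx=3.2,fy=3.2,interpolation=cv2.INTER_CUBIC),4))
f=env.grab_frame("top")
for r in env.pinpoint("top","cup_medium_centre")[:3]: print(r["confidence"],at(f,r["uv"],31))
g=env.grab_frame("scene")
for r in env.pinpoint("scene","cup_medium_centre")[:3]: print(r["confidence"],at(g,r["uv"],31))
E
```

```text
time_s: 18.35
ee_pos: [542.9, -101.8, 336.6]
ee_rot: [-180.0, 0.1, -179.2]
force: [0.2, -0.7, 0.4]
gripper_width: 77.2
time_s: 18.77
ee_pos: [459.2, 10.6, 336.6]
ee_rot: [180.0, 0.1, -179.2]
force: [-0.1, 0.4, 0.5]
gripper_width: 77.6
time_s: 19.1
ee_pos: [428.8, 52.5, 336.6]
ee_rot: [-180.0, 0.1, -179.1]
force: [-0.5, -0.2, -0.1]
gripper_width: 77.2
pos [428.8  52.5 336.6] rot [-1.800e+02  1.000e-01 -1.791e+02] t 19.1 travel m [0.0017 0.0025 0.1246]
0.79 [346.13863547 226.0144741   31.        ]
0.65 [361.117412   224.35821864  31.        ]
0.41 [642.50959013 -15.46375989  31.        ]
```

View pics/t2.png

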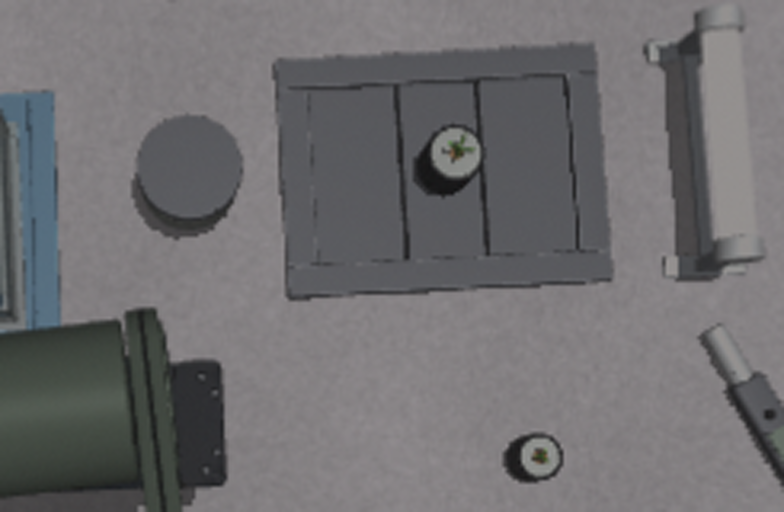

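The medium cup stands upright in the middle bay, with its collar at crop (455,153); the small cup is at (541,457). I'll grip the large cup and check those positions numerically.

```bash
python3 -m handwheel '[{"gripper":85,"travel":[0.0017,0.0025,0.025],"twist":0},{"gripper":85,"travel":[0,0,0.03],"twist":0},{"gripper":85,"travel":[0,0,0.03],"twist":0},{"gripper":85,"travel":[0,0,0.02],"twist":0},{"gripper":85,"travel":[0,0,0.012],"twist":0}]' 20
python3 -m handwheel '[{"gripper":85,"travel":[0,0,0.006],"twist":0},{"gripper":85,"travel":[0,0,0],"twist":0},{"gripper":0,"travel":[0,0,0],"twist":0},{"gripper":0,"travel":[0,0,0],"twist":0},{"gripper":0,"travel":[0,0,0],"twist":0}]' 20
python3 -m handwheel '[{"gripper":0,"travel":[0,0,0],"twist":0},{"gripper":0,"travel":[0,0,0],"twist":0},{"gripper":0,"travel":[0,0,0],"twist":0},{"gripper":0,"travel":[0,0,0],"twist":0}]' 20
python3 -m handwheel '[{"gripper":0,"travel":[0,0,-0.01],"twist":0},{"gripper":0,"travel":[0,0,-0.03],"twist":0},{"gripper":0,"travel":[0,0,-0.03],"twist":0},{"gripper":0,"travel":[0,0,-0.03],"twist":0},{"gripper":0,"travel":[0,0,-0.02],"twist":0}]' 20
python3 - <<'E'
from h import *
f=env.grab_frame("top");t=lambda u,v:(290+u/3.2-.35,140+v/3.2-.35)
print("med",at(f,t(455,153),58),"small",at(f,t(541,457),38))
E
python3 d.py 626.6 -155 320
```

```text
time_s: 19.77
ee_pos: [427.2, 53.7, 216.4]
ee_rot: [-180.0, -0.2, -179.3]
force: [-0.5, -0.9, 0.1]
gripper_width: 77.7
time_s: 20.18
ee_pos: [428.1, 54.3, 213.6]
ee_rot: [180.0, 0.1, -179.2]
force: [0.6, 0.3, -1.3]
gripper_width: 60.5
time_s: 20.52
ee_pos: [427.8, 54.5, 213.4]
ee_rot: [180.0, 0.1, -179.2]
force: [-0.6, -0.1, 6.3]
gripper_width: 49.8
time_s: 20.93
ee_pos: [427.7, 54.4, 335.2]
ee_rot: [180.0, 0.2, -179.2]
force: [-0.2, -0.3, -1.1]
gripper_width: 49.9
med [ 628.54556954 -216.87281379   58.        ] small [ 408.72607316 -272.1769181    38.        ]
pos [428.6  54.5 338. ] rot [ 180.     0.5 -179.2] t 20.9833 travel m [-0.1949 -0.2123  0.018 ]
```

```bash
python3 -m handwheel '[{"gripper":0,"travel":[-0.0162,-0.0177,0],"twist":0},{"gripper":0,"travel":[-0.0162,-0.0177,0],"twist":0},{"gripper":0,"travel":[-0.0162,-0.0177,0],"twist":0},{"gripper":0,"travel":[-0.0162,-0.0177,0],"twist":0},{"gripper":0,"travel":[-0.0162,-0.0177,0],"twist":0}]'
python3 -m handwheel '[{"gripper":0,"travel":[-0.0162,-0.0177,0],"twist":0},{"gripper":0,"travel":[-0.0162,-0.0177,0],"twist":0},{"gripper":0,"travel":[-0.0162,-0.0177,0],"twist":0},{"gripper":0,"travel":[-0.0162,-0.0177,0],"twist":0},{"gripper":0,"travel":[-0.0162,-0.0177,0],"twist":0}]'
python3 -m handwheel '[{"gripper":0,"travel":[-0.0162,-0.0177,0],"twist":0},{"gripper":0,"travel":[-0.016,-0.0175,0],"twist":0},{"gripper":0,"travel":[0,0,0],"twist":0.12},{"gripper":0,"travel":[0,0,0],"twist":0.12},{"gripper":0,"travel":[0,0,0],"twist":0.12}]'
python3 -m handwheel '[{"gripper":0,"travel":[0,0,0],"twist":0.12},{"gripper":0,"travel":[0,0,0],"twist":0.12},{"gripper":0,"travel":[0,0,0],"twist":0.12},{"gripper":0,"travel":[0,0,0],"twist":0.12},{"gripper":0,"travel":[0,0,0],"twist":0.12}]'
python3 -m handwheel '[{"gripper":0,"travel":[0,0,0],"twist":0.12},{"gripper":0,"travel":[0,0,0],"twist":0.12},{"gripper":0,"travel":[0,0,0],"twist":0.12},{"gripper":0,"travel":[0,0,0],"twist":0.12},{"gripper":0,"travel":[0,0,0],"twist":0.12}]'
python3 -m handwheel '[{"gripper":0,"travel":[0,0,0],"twist":0},{"gripper":0,"travel":[0,0,0],"twist":0}]'
python3 d.py 626.6 -155 218
```

```text
time_s: 21.4
ee_pos: [510.2, -33.8, 332.0]
ee_rot: [180.0, -0.1, -179.2]
force: [0.3, 0.8, -0.6]
gripper_width: 50.0
time_s: 21.82
ee_pos: [592.5, -121.2, 331.7]
ee_rot: [180.0, -0.1, -179.2]
force: [0.6, -0.2, -1.8]
gripper_width: 49.6
time_s: 22.23
ee_pos: [624.8, -155.5, 331.2]
ee_rot: [-180.0, -0.1, 159.8]
force: [1.2, -0.0, -1.4]
gripper_width: 50.0
time_s: 22.65
ee_pos: [624.5, -155.0, 331.5]
ee_rot: [-179.9, -0.1, 125.5]
force: [-0.2, -0.7, -0.9]
gripper_width: 49.6
time_s: 23.07
ee_pos: [624.6, -155.0, 331.5]
ee_rot: [-179.9, -0.0, 91.1]
force: [-0.5, 1.0, -1.0]
gripper_width: 49.8
time_s: 23.23
ee_pos: [624.6, -155.0, 331.9]
ee_rot: [-179.9, -0.0, 91.6]
force: [-0.0, 0.2, -1.8]
gripper_width: 49.7
pos [ 624.6 -155.   331.9] rot [-179.9   -0.    91.6] t 23.2333 travel m [-1.000e-04  2.000e-03  1.139e-01]
```

```bash
python3 -m handwheel '[{"gripper":0,"travel":[0,0.002,0.015],"twist":0},{"gripper":0,"travel":[0,0,0.025],"twist":0},{"gripper":0,"travel":[0,0,0.025],"twist":0},{"gripper":0,"travel":[0,0,0.02],"twist":0},{"gripper":0,"travel":[0,0,0.012],"twist":0}]'
python3 -m handwheel '[{"gripper":0,"travel":[0,0,0.006],"twist":0},{"gripper":0,"travel":[0,0,0],"twist":0},{"gripper":0,"travel":[0,0,0],"twist":0}]'
python3 d.py 626.6 -155 218
```

```text
time_s: 23.65
ee_pos: [625.9, -154.8, 232.8]
ee_rot: [-179.8, -0.1, 91.6]
force: [0.2, -0.2, -1.0]
gripper_width: 49.3
time_s: 23.9
ee_pos: [627.2, -155.1, 230.3]
ee_rot: [179.9, 0.0, 91.5]
force: [-0.2, 0.2, -1.1]
gripper_width: 49.4
pos [ 627.2 -155.1  230.3] rot [179.9   0.   91.5] t 23.9 travel m [ 0.0001 -0.0006  0.0123]
```

```bash
python3 -m handwheel '[{"gripper":0,"travel":[0,0,0.006],"twist":0},{"gripper":0,"travel":[0,0,0.003],"twist":0},{"gripper":0,"travel":[0,0,0.003],"twist":0},{"gripper":0,"travel":[0,0,0.001],"twist":0},{"gripper":0,"travel":[0,0,0],"twist":0}]'
python3 d.py 626.6 -155 217
python3 -m handwheel '[{"gripper":80,"travel":[0,0,0],"twist":0},{"gripper":80,"travel":[0,0,0],"twist":0},{"gripper":80,"travel":[0,0,0],"twist":0},{"gripper":80,"travel":[0,0,0],"twist":0},{"gripper":80,"travel":[0,0,0],"twist":0}]'
python3 -m handwheel '[{"gripper":80,"travel":[0,0,-0.01],"twist":0},{"gripper":80,"travel":[0,0,-0.03],"twist":0},{"gripper":80,"travel":[0,0,-0.03],"twist":0},{"gripper":80,"travel":[0,0,-0.03],"twist":0},{"gripper":80,"travel":[0,0,-0.02],"twist":0}]'
python3 d.py 407.5 -271 320
```

```text
time_s: 24.32
ee_pos: [626.9, -155.0, 217.5]
ee_rot: [180.0, 0.0, 91.4]
force: [-1.5, 1.0, 2.8]
gripper_width: 49.6
pos [ 626.9 -155.   217.5] rot [180.    0.   91.4] t 24.3167 travel m [-0.     -0.0003  0.0005]
time_s: 24.73
ee_pos: [626.8, -155.0, 216.6]
ee_rot: [-180.0, -0.0, 91.4]
force: [-0.3, -0.1, 0.5]
gripper_width: 72.7
time_s: 25.15
ee_pos: [627.1, -155.1, 340.8]
ee_rot: [179.7, 0.1, 91.4]
force: [1.3, -0.1, 0.1]
gripper_width: 73.1
pos [ 627.1 -155.1  340.8] rot [1.797e+02 1.000e-01 9.140e+01] t 25.15 travel m [-0.1104 -0.2224  0.0208]
```

```bash
python3 -m handwheel '[{"gripper":65,"travel":[-0.011,-0.0222,0],"twist":0},{"gripper":65,"travel":[-0.011,-0.0222,0],"twist":0},{"gripper":65,"travel":[-0.011,-0.0222,0],"twist":0},{"gripper":65,"travel":[-0.011,-0.0222,0],"twist":0},{"gripper":65,"travel":[-0.011,-0.0222,0],"twist":0}]' 12
python3 -m handwheel '[{"gripper":65,"travel":[-0.011,-0.0222,0],"twist":0},{"gripper":65,"travel":[-0.011,-0.0222,0],"twist":0},{"gripper":65,"travel":[-0.011,-0.0222,0],"twist":0},{"gripper":65,"travel":[-0.011,-0.0222,0],"twist":0},{"gripper":65,"travel":[-0.011,-0.0222,0],"twist":0}]'
python3 -m handwheel '[{"gripper":65,"travel":[0,0,0.02],"twist":0},{"gripper":65,"travel":[0,0,0.03],"twist":0},{"gripper":65,"travel":[0,0,0.03],"twist":0},{"gripper":65,"travel":[0,0,0.01],"twist":0},{"gripper":65,"travel":[0,0,0],"twist":0}]'
python3 d.py 407.5 -271 198
```

```text
time_s: 25.57
ee_pos: [516.1, -213.1, 337.6]
ee_rot: [179.9, 0.0, 91.5]
force: [-0.1, -0.7, -0.7]
gripper_width: 59.1
time_s: 25.98
ee_pos: [406.4, -270.9, 337.5]
ee_rot: [179.9, 0.0, 91.4]
force: [0.1, 0.2, -0.2]
gripper_width: 59.4
time_s: 26.4
ee_pos: [406.7, -270.1, 244.9]
ee_rot: [-179.8, -0.2, 91.4]
force: [0.0, 0.1, 1.1]
gripper_width: 59.2
pos [ 406.7 -270.1  244.9] rot [-179.8   -0.2   91.4] t 26.4 travel m [-0.001   0.0007  0.0469]
```

```bash
python3 -m handwheel '[{"gripper":65,"travel":[-0.001,0.0007,0.015],"twist":0},{"gripper":65,"travel":[0,0,0.015],"twist":0},{"gripper":65,"travel":[0,0,0.012],"twist":0},{"gripper":65,"travel":[0,0,0.005],"twist":0},{"gripper":65,"travel":[0,0,0],"twist":0}]'
python3 d.py 407.5 -271 198
python3 -m handwheel '[{"gripper":0,"travel":[0,0,0],"twist":0},{"gripper":0,"travel":[0,0,0],"twist":0},{"gripper":0,"travel":[0,0,0],"twist":0},{"gripper":0,"travel":[0,0,0],"twist":0},{"gripper":0,"travel":[0,0,0],"twist":0}]' 12
python3 -m handwheel '[{"gripper":0,"travel":[0,0,0],"twist":0},{"gripper":0,"travel":[0,0,0],"twist":0},{"gripper":0,"travel":[0,0,0],"twist":0},{"gripper":0,"travel":[0,0,0],"twist":0}]' 12
python3 d.py 407.5 -271 198
python3 -m handwheel '[{"gripper":0,"travel":[0,0,-0.01],"twist":0},{"gripper":0,"travel":[0,0,-0.03],"twist":0},{"gripper":0,"travel":[0,0,-0.03],"twist":0},{"gripper":0,"travel":[0,0,-0.03],"twist":0},{"gripper":0,"travel":[0,0,-0.015],"twist":0}]'
python3 d.py 629.4 -275 320
```

```text
time_s: 26.82
ee_pos: [408.5, -271.6, 199.9]
ee_rot: [-180.0, -0.0, 91.4]
force: [-0.7, 0.4, 0.6]
gripper_width: 59.4
pos [ 408.5 -271.6  199.9] rot [-180.    -0.    91.4] t 26.8167 travel m [ 0.0006 -0.001   0.0019]
time_s: 27.23
ee_pos: [408.6, -271.6, 200.4]
ee_rot: [179.9, 0.0, 91.4]
force: [0.5, -0.2, 3.9]
gripper_width: 34.1
time_s: 27.57
ee_pos: [408.6, -271.6, 200.4]
ee_rot: [179.9, 0.0, 91.4]
force: [-0.2, 1.6, 6.0]
gripper_width: 33.6
pos [ 408.6 -271.6  200.4] rot [179.9   0.   91.4] t 27.5667 travel m [ 0.0007 -0.0011  0.0024]
time_s: 27.98
ee_pos: [408.7, -271.8, 317.9]
ee_rot: [179.8, 0.2, 91.4]
force: [-0.3, 0.3, -0.4]
gripper_width: 33.6
pos [ 408.7 -271.8  317.9] rot [179.8   0.2  91.4] t 27.9833 travel m [-0.0087  0.2205 -0.0021]
```

```bash
python3 -m handwheel '[{"gripper":0,"travel":[-0.0008,0.0205,0],"twist":0},{"gripper":0,"travel":[-0.0008,0.0225,0],"twist":0},{"gripper":0,"travel":[-0.0008,0.0225,0],"twist":0},{"gripper":0,"travel":[-0.0008,0.0225,0],"twist":0},{"gripper":0,"travel":[-0.0008,0.0225,0],"twist":0}]'
python3 -m handwheel '[{"gripper":0,"travel":[-0.0008,0.0225,0],"twist":0},{"gripper":0,"travel":[-0.0008,0.0225,0],"twist":0},{"gripper":0,"travel":[-0.0008,0.0225,0],"twist":0},{"gripper":0,"travel":[-0.0008,0.0225,0],"twist":0},{"gripper":0,"travel":[-0.0008,0.02,0],"twist":0}]'
python3 -m handwheel '[{"gripper":0,"travel":[0,0,0.015],"twist":0},{"gripper":0,"travel":[0,0,0.025],"twist":0},{"gripper":0,"travel":[0,0,0.025],"twist":0},{"gripper":0,"travel":[0,0,0.018],"twist":0},{"gripper":0,"travel":[0,0,0],"twist":0}]'
python3 d.py 629.4 -275 204.5
```

```text
time_s: 28.4
ee_pos: [519.7, -272.6, 314.4]
ee_rot: [-180.0, -0.0, 91.4]
force: [0.2, -0.4, -0.1]
gripper_width: 33.6
time_s: 28.82
ee_pos: [630.1, -273.8, 314.0]
ee_rot: [-179.9, -0.0, 91.4]
force: [0.6, -0.6, 0.0]
gripper_width: 33.8
time_s: 29.23
ee_pos: [627.4, -273.3, 226.5]
ee_rot: [-179.5, -0.3, 91.4]
force: [-0.7, 1.1, -0.3]
gripper_width: 33.9
pos [ 627.4 -273.3  226.5] rot [-179.5   -0.3   91.4] t 29.2333 travel m [-0.0018  0.0019  0.022 ]
```

```bash
python3 -m handwheel '[{"gripper":0,"travel":[0,0,0.008],"twist":0},{"gripper":0,"travel":[0,0,0.004],"twist":0},{"gripper":0,"travel":[0,0,0],"twist":0},{"gripper":0,"travel":[0,0,0],"twist":0}]'
python3 d.py 629.4 -275 204.5
```

```text
time_s: 29.57
ee_pos: [629.2, -274.1, 220.6]
ee_rot: [179.9, 0.0, 91.4]
force: [1.7, 0.3, -1.1]
gripper_width: 33.6
pos [ 629.2 -274.1  220.6] rot [179.9   0.   91.4] t 29.5667 travel m [-0.0009  0.0002  0.0161]
```

```bash
python3 -m handwheel '[{"gripper":0,"travel":[-0.001,0,0.006],"twist":0},{"gripper":0,"travel":[0,0,0.005],"twist":0},{"gripper":0,"travel":[0,0,0.003],"twist":0},{"gripper":0,"travel":[0,0,0.002],"twist":0},{"gripper":0,"travel":[0,0,0],"twist":0}]'
python3 -m handwheel '[{"gripper":0,"travel":[0,0,0],"twist":0}]'
python3 d.py 629.4 -275 204.5
python3 -m handwheel '[{"gripper":65,"travel":[0,0,0],"twist":0},{"gripper":65,"travel":[0,0,0],"twist":0},{"gripper":65,"travel":[0,0,0],"twist":0},{"gripper":65,"travel":[0,0,0],"twist":0},{"gripper":65,"travel":[0,0,0],"twist":0}]'
python3 -m handwheel '[{"gripper":65,"travel":[0,0,-0.01],"twist":0},{"gripper":65,"travel":[0,0,-0.03],"twist":0},{"gripper":65,"travel":[0,0,-0.03],"twist":0},{"gripper":65,"travel":[0,0,-0.04],"twist":0},{"gripper":65,"travel":[0,0,-0.04],"twist":0}]'
python3 -m handwheel '[{"gripper":65,"travel":[0,0,-0.04],"twist":0},{"gripper":65,"travel":[0,0,-0.03],"twist":0},{"gripper":65,"travel":[0,0,0],"twist":0}]'
python3 d.py 590.8 209.8 400
```

```text
time_s: 29.98
ee_pos: [628.8, -275.0, 204.4]
ee_rot: [-180.0, -0.0, 91.4]
force: [-1.6, 1.1, 4.0]
gripper_width: 34.1
time_s: 30.07
ee_pos: [628.8, -275.0, 204.3]
ee_rot: [-180.0, -0.0, 91.4]
force: [-1.4, -0.2, 3.7]
gripper_width: 33.6
pos [ 628.8 -275.   204.3] rot [-180.    -0.    91.4] t 30.0667 travel m [-0.0001  0.0006 -0.0002]
time_s: 30.48
ee_pos: [629.0, -275.0, 203.4]
ee_rot: [-180.0, -0.0, 91.4]
force: [-0.4, 0.0, -0.2]
gripper_width: 58.8
time_s: 30.9
ee_pos: [628.6, -274.8, 355.4]
ee_rot: [-179.9, -0.0, 91.4]
force: [0.9, -0.5, 0.8]
gripper_width: 59.3
time_s: 31.15
ee_pos: [629.2, -275.1, 433.4]
ee_rot: [179.2, 0.4, 91.4]
force: [1.0, -0.4, 1.1]
gripper_width: 59.2
pos [ 629.2 -275.1  433.4] rot [179.2   0.4  91.4] t 31.15 travel m [ 0.4857 -0.0263  0.0334]
```

```bash
python3 -m handwheel '[{"gripper":60,"travel":[0.0304,-0.0016,0],"twist":0},{"gripper":60,"travel":[0.0304,-0.0016,0],"twist":0},{"gripper":60,"travel":[0.0304,-0.0016,0],"twist":0},{"gripper":60,"travel":[0.0304,-0.0016,0],"twist":0},{"gripper":60,"travel":[0.0304,-0.0016,0],"twist":0}]' 30
python3 -m handwheel '[{"gripper":60,"travel":[0.0304,-0.0016,0],"twist":0},{"gripper":60,"travel":[0.0304,-0.0016,0],"twist":0},{"gripper":60,"travel":[0.0304,-0.0016,0],"twist":0},{"gripper":60,"travel":[0.0304,-0.0016,0],"twist":0},{"gripper":60,"travel":[0.0304,-0.0016,0],"twist":0}]'
python3 -m handwheel '[{"gripper":60,"travel":[0.0304,-0.0016,0],"twist":0},{"gripper":60,"travel":[0.0304,-0.0016,0],"twist":0},{"gripper":60,"travel":[0.0304,-0.0016,0],"twist":0},{"gripper":60,"travel":[0.0304,-0.0016,0],"twist":0},{"gripper":60,"travel":[0.0304,-0.0016,0],"twist":0}]'
python3 -m handwheel '[{"gripper":60,"travel":[0.0304,-0.0016,0],"twist":0},{"gripper":60,"travel":[0,0,0],"twist":0},{"gripper":60,"travel":[0,0,0],"twist":0}]'
python3 d.py 590.8 209.8 317
python3 - <<'E'
from h import *
f=env.grab_frame("top")["frame"][140:245,365:535];a=cv2.resize(f,None,fx=3.6,fy=3.6,interpolation=cv2.INTER_CUBIC)
g=env.grab_frame("scene")["frame"];b=cv2.resize(g[250:345,100:300],(612,291),interpolation=2)
c=np.zeros((378,0,3),np.uint8)
im=np.zeros((599,700,3),np.uint8);im[:300,:612]=a[:300];im[305:305+291,:612]=b;cv2.imwrite("pics/t3.png",cv2.cvtColor(im,4))
E
```

```text
time_s: 31.57
ee_pos: [616.6, -121.9, 423.9]
ee_rot: [-180.0, -0.0, 91.4]
force: [0.1, 0.1, 0.1]
gripper_width: 54.6
time_s: 31.98
ee_pos: [604.8, 30.0, 424.0]
ee_rot: [180.0, -0.0, 91.4]
force: [0.5, -0.5, 0.0]
gripper_width: 54.7
time_s: 32.4
ee_pos: [593.0, 181.7, 424.0]
ee_rot: [180.0, -0.0, 91.4]
force: [0.4, 0.0, -0.6]
gripper_width: 54.9
time_s: 32.65
ee_pos: [590.8, 212.0, 423.6]
ee_rot: [-180.0, 0.0, 91.6]
force: [0.6, -0.0, 0.2]
gripper_width: 55.0
pos [590.8 212.  423.6] rot [-180.     0.    91.6] t 32.65 travel m [-0.0022 -0.      0.1066]
```

View pics/t3.png

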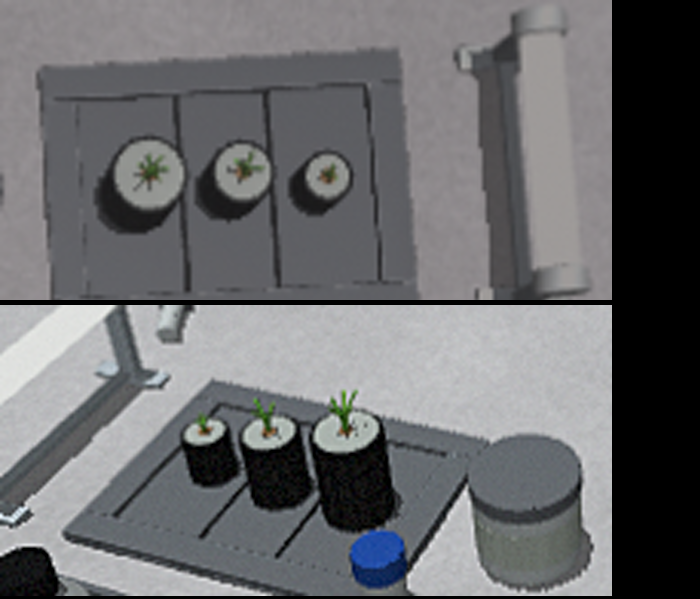

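All three cups stand upright in their own bays: large at (149,174), medium at (242,171), small at (328,175) beside the lamp. Now I'll regrip the cover and quantify their positions.

```bash
python3 - <<'E'
from h import *
f=env.grab_frame("top");t=lambda u,v:(365+u/3.6-.35,140+v/3.6-.35)
for p,z in(((149,174),74),((242,171),58),((328,175),42)): print(at(f,t(*p),z).round(1))
E
python3 -m handwheel '[{"gripper":60,"travel":[-0.0022,0,0.015],"twist":0.003},{"gripper":60,"travel":[0,0,0.03],"twist":0},{"gripper":60,"travel":[0,0,0.03],"twist":0},{"gripper":60,"travel":[0,0,0.02],"twist":0},{"gripper":60,"travel":[0,0,0.006],"twist":0}]' 30
python3 -m handwheel '[{"gripper":60,"travel":[0,0,0],"twist":0},{"gripper":60,"travel":[0,0,0],"twist":0}]'
python3 d.py 590.8 209.8 316
```

```text
[ 626.  -155.5   74. ]
[ 629.3 -217.    58. ]
[ 628.1 -275.1   42. ]
time_s: 33.22
ee_pos: [590.5, 206.6, 319.1]
ee_rot: [-179.6, 0.1, 91.1]
force: [-0.3, -0.2, -1.0]
gripper_width: 54.7
time_s: 33.38
ee_pos: [591.8, 207.8, 323.8]
ee_rot: [179.9, -0.0, 91.2]
force: [-0.5, 1.2, 0.7]
gripper_width: 54.5
pos [591.8 207.8 323.8] rot [179.9  -0.   91.2] t 33.3833 travel m [ 0.002  -0.001   0.0078]
```

```bash
python3 -m handwheel '[{"gripper":60,"travel":[0.002,-0.001,0.003],"twist":-0.003},{"gripper":60,"travel":[0,0,0.003],"twist":0},{"gripper":60,"travel":[0,0,0],"twist":0}]' 30
python3 d.py 590.8 209.8 316
python3 -m handwheel '[{"gripper":0,"travel":[0,0,0],"twist":0},{"gripper":0,"travel":[0,0,0],"twist":0},{"gripper":0,"travel":[0,0,0],"twist":0},{"gripper":0,"travel":[0,0,0],"twist":0},{"gripper":0,"travel":[0,0,0],"twist":0}]' 30
python3 -m handwheel '[{"gripper":0,"travel":[0,0,0],"twist":0},{"gripper":0,"travel":[0,0,0],"twist":0},{"gripper":0,"travel":[0,0,0],"twist":0},{"gripper":0,"travel":[0,0,0],"twist":0}]' 30
python3 d.py 590.8 209.8 316
python3 -m handwheel '[{"gripper":0,"travel":[0,0,-0.01],"twist":0},{"gripper":0,"travel":[0,0,-0.025],"twist":0},{"gripper":0,"travel":[0,0,-0.03],"twist":0},{"gripper":0,"travel":[0,0,-0.03],"twist":0},{"gripper":0,"travel":[0,0,-0.03],"twist":0}]'
python3 -m handwheel '[{"gripper":0,"travel":[0,0,-0.02],"twist":0},{"gripper":0,"travel":[0,0,0],"twist":0}]'
python3 d.py 628 -214.5 450
```

```text
time_s: 33.63
ee_pos: [590.2, 210.5, 317.3]
ee_rot: [179.9, -0.0, 91.4]
force: [-0.7, -0.8, -0.6]
gripper_width: 55.0
pos [590.2 210.5 317.3] rot [179.9  -0.   91.4] t 33.6333 travel m [-0.0007  0.0006  0.0013]
time_s: 34.05
ee_pos: [590.2, 210.4, 316.8]
ee_rot: [180.0, -0.0, 91.4]
force: [0.1, 0.5, 0.2]
gripper_width: 24.0
time_s: 34.38
ee_pos: [590.3, 210.4, 316.7]
ee_rot: [180.0, -0.0, 91.4]
force: [0.7, -0.0, -0.0]
gripper_width: 15.6
pos [590.3 210.4 316.7] rot [180.   -0.   91.4] t 34.3833 travel m [-0.0006  0.0005  0.0007]
time_s: 34.8
ee_pos: [589.8, 210.3, 443.2]
ee_rot: [-179.9, 0.0, 91.4]
force: [1.5, -0.2, -2.3]
gripper_width: 16.0
time_s: 34.97
ee_pos: [590.2, 210.5, 467.5]
ee_rot: [179.5, -0.2, 91.4]
force: [0.4, 0.1, -1.5]
gripper_width: 15.7
pos [590.2 210.5 467.5] rot [179.5  -0.2  91.4] t 34.9667 travel m [-0.4258  0.0271  0.0175]
```

```bash
python3 -m handwheel '[{"gripper":0,"travel":[-0.01,0.0015,0],"twist":0},{"gripper":0,"travel":[-0.018,0.0015,0],"twist":0},{"gripper":0,"travel":[-0.025,0.0015,0],"twist":0},{"gripper":0,"travel":[-0.025,0.0015,0],"twist":0},{"gripper":0,"travel":[-0.025,0.0015,0],"twist":0}]'
python3 -m handwheel '[{"gripper":0,"travel":[-0.025,0.0015,0],"twist":0},{"gripper":0,"travel":[-0.025,0.0015,0],"twist":0},{"gripper":0,"travel":[-0.025,0.0015,0],"twist":0},{"gripper":0,"travel":[-0.025,0.0015,0],"twist":0},{"gripper":0,"travel":[-0.025,0.0015,0],"twist":0}]'
python3 -m handwheel '[{"gripper":0,"travel":[-0.025,0.0015,0],"twist":0},{"gripper":0,"travel":[-0.025,0.0015,0],"twist":0},{"gripper":0,"travel":[-0.025,0.0015,0],"twist":0},{"gripper":0,"travel":[-0.025,0.0015,0],"twist":0},{"gripper":0,"travel":[-0.025,0.0015,0],"twist":0}]'
python3 -m handwheel '[{"gripper":0,"travel":[-0.025,0.0015,0],"twist":0},{"gripper":0,"travel":[-0.025,0.0015,0],"twist":0},{"gripper":0,"travel":[-0.015,0.0015,0],"twist":0},{"gripper":0,"travel":[-0.007,0,0],"twist":0},{"gripper":0,"travel":[0,0,0],"twist":0}]'
python3 -m handwheel '[{"gripper":0,"travel":[0,0,0],"twist":0},{"gripper":0,"travel":[0,0,0],"twist":0}]'
python3 d.py 628.5 -213.2 324
```

```text
time_s: 35.38
ee_pos: [599.9, 106.0, 458.7]
ee_rot: [-179.7, 0.1, 91.5]
force: [0.7, -0.4, -2.0]
gripper_width: 15.5
time_s: 35.8
ee_pos: [610.4, -19.1, 458.7]
ee_rot: [-179.7, -0.0, 91.4]
force: [0.3, -0.3, -3.1]
gripper_width: 15.7
time_s: 36.22
ee_pos: [621.0, -143.8, 458.6]
ee_rot: [-179.7, -0.1, 91.4]
force: [1.1, -0.2, -2.2]
gripper_width: 15.8
time_s: 36.63
ee_pos: [627.6, -215.3, 459.8]
ee_rot: [-179.8, -0.1, 91.3]
force: [0.4, 0.1, -2.7]
gripper_width: 15.7
time_s: 36.8
ee_pos: [627.8, -212.6, 461.4]
ee_rot: [-180.0, -0.1, 91.5]
force: [-0.4, -0.2, -2.5]
gripper_width: 15.6
pos [ 627.8 -212.6  461.4] rot [-1.80e+02 -1.00e-01  9.15e+01] t 36.8 travel m [-0.0006  0.0007  0.1374]
```

```bash
python3 -m handwheel '[{"gripper":0,"travel":[-0.0006,0.0007,0.01],"twist":0},{"gripper":0,"travel":[0,0,0.015],"twist":0},{"gripper":0,"travel":[0,0,0.02],"twist":0},{"gripper":0,"travel":[0,0,0.02],"twist":0},{"gripper":0,"travel":[0,0,0.02],"twist":0}]'
python3 -m handwheel '[{"gripper":0,"travel":[0,0,0.015],"twist":0},{"gripper":0,"travel":[0,0,0.008],"twist":0},{"gripper":0,"travel":[0,0,0.005],"twist":0},{"gripper":0,"travel":[0,0,0],"twist":0},{"gripper":0,"travel":[0,0,0],"twist":0}]'
python3 d.py 628.5 -213.2 324
```

```text
time_s: 37.22
ee_pos: [628.4, -213.1, 375.5]
ee_rot: [180.0, -0.0, 91.5]
force: [-0.2, 0.4, -2.3]
gripper_width: 15.6
time_s: 37.63
ee_pos: [628.8, -214.1, 349.4]
ee_rot: [179.9, 0.0, 91.5]
force: [0.1, 0.2, -2.1]
gripper_width: 15.9
pos [ 628.8 -214.1  349.4] rot [179.9   0.   91.5] t 37.6333 travel m [ 0.0009 -0.0003  0.0254]
```

```bash
python3 -m handwheel '[{"gripper":0,"travel":[0.0008,-0.0003,0.006],"twist":0.001},{"gripper":0,"travel":[0,0,0.005],"twist":0},{"gripper":0,"travel":[0,0,0.004],"twist":0},{"gripper":0,"travel":[0,0,0.003],"twist":0},{"gripper":0,"travel":[0,0,0.002],"twist":0}]'
python3 -m handwheel '[{"gripper":0,"travel":[0,0,0],"twist":0},{"gripper":0,"travel":[0,0,0],"twist":0},{"gripper":0,"travel":[0,0,0],"twist":0}]'
python3 d.py 628.5 -213.2 324
python3 - <<'E'
from h import *
g=env.grab_frame("scene");im=g["frame"][200:350,90:300];cv2.imwrite("pics/c1.png",cv2.cvtColor(cv2.resize(im,None,fx=3.7,fy=3.7,interpolation=2),4))
E
```

```text
time_s: 38.05
ee_pos: [628.1, -213.6, 328.1]
ee_rot: [-180.0, -0.0, 91.4]
force: [0.6, -1.3, -3.1]
gripper_width: 15.8
time_s: 38.3
ee_pos: [628.3, -213.6, 328.9]
ee_rot: [180.0, 0.0, 91.4]
force: [1.1, -0.4, -2.8]
gripper_width: 16.0
pos [ 628.3 -213.6  328.9] rot [180.    0.   91.4] t 38.3 travel m [0.0004 0.0002 0.0049]
```

View pics/c1.png

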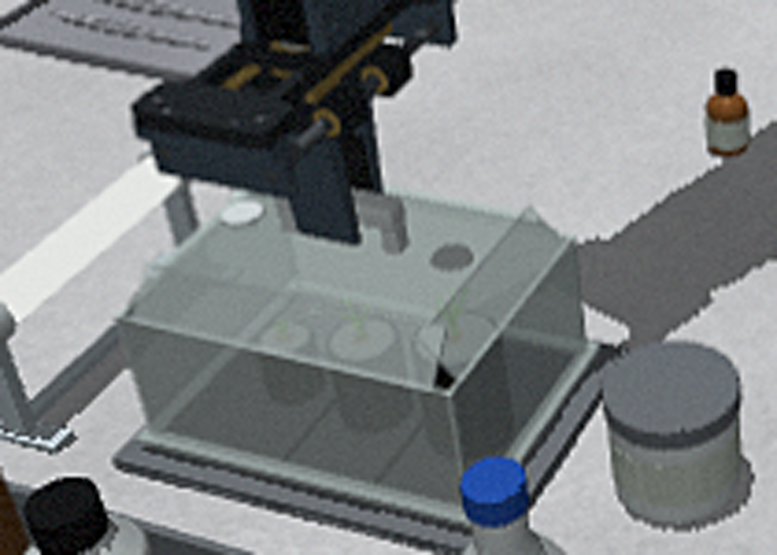

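The cover hangs about 5 mm above the rim, centred, with the cups inside it. I'll lower it onto the rim, watching the force, then release and retract.

```bash
python3 -m handwheel '[{"gripper":0,"travel":[0.0004,0.0002,0.002],"twist":0},{"gripper":0,"travel":[0,0,0.0015],"twist":0},{"gripper":0,"travel":[0,0,0.0015],"twist":0},{"gripper":0,"travel":[0,0,0],"twist":0},{"gripper":0,"travel":[0,0,0],"twist":0}]'
python3 d.py 628.5 -213.2 324
```

```text
time_s: 38.77
ee_pos: [628.4, -213.1, 323.7]
ee_rot: [180.0, -0.0, 91.4]
force: [0.4, -0.3, -2.4]
gripper_width: 15.5
pos [ 628.4 -213.1  323.7] rot [180.   -0.   91.4] t 38.7667 travel m [-0.0001  0.0001 -0.0003]
```

```bash
python3 -m handwheel '[{"gripper":0,"travel":[0,0,0.001],"twist":0},{"gripper":0,"travel":[0,0,0],"twist":0},{"gripper":0,"travel":[0,0,0],"twist":0}]'
python3 -m handwheel '[{"gripper":60,"travel":[0,0,0],"twist":0},{"gripper":60,"travel":[0,0,0],"twist":0},{"gripper":60,"travel":[0,0,0],"twist":0},{"gripper":60,"travel":[0,0,0],"twist":0},{"gripper":60,"travel":[0,0,0],"twist":0}]'
python3 -m handwheel '[{"gripper":60,"travel":[0,0,-0.01],"twist":0},{"gripper":60,"travel":[0,0,-0.03],"twist":0},{"gripper":60,"travel":[0,0,-0.03],"twist":0},{"gripper":60,"travel":[0,0,-0.03],"twist":0},{"gripper":60,"travel":[0,0,-0.02],"twist":0}]'
python3 -m handwheel '[{"gripper":60,"travel":[0.03,-0.03,0],"twist":0},{"gripper":60,"travel":[0.03,-0.03,0],"twist":0},{"gripper":60,"travel":[0.03,-0.03,0],"twist":0},{"gripper":60,"travel":[0.03,-0.03,0],"twist":0},{"gripper":60,"travel":[0.03,-0.03,0],"twist":0}]'
python3 -m handwheel '[{"gripper":60,"travel":[0.03,-0.01,0],"twist":0},{"gripper":60,"travel":[0.03,-0.01,0],"twist":0},{"gripper":60,"travel":[0.03,0,0],"twist":0},{"gripper":60,"travel":[0.03,0,0],"twist":0},{"gripper":60,"travel":[0.03,0,0],"twist":0}]'
python3 -m handwheel '[{"gripper":60,"travel":[0.03,0,0],"twist":0},{"gripper":60,"travel":[0.02,0,0],"twist":0},{"gripper":60,"travel":[0,0,0],"twist":0},{"gripper":60,"travel":[0,0,0],"twist":0}]'
python3 - <<'E'
from h import *
F=env.grab_frame("top");f=F["frame"][140:245,365:535];cv2.imwrite("pics/tray4.png",cv2.cvtColor(cv2.resize(f,None,fx=4.7,fy=4.7,interpolation=cv2.INTER_CUBIC),4))
save(env.grab_frame("scene"),"s4")
for n in("top","scene"):
  g=env.grab_frame(n)
  for t,z in(("tub",37),("beaker",42)):
    for r in env.trace(n,t)[:1]:
      ys,xs=np.nonzero(r["pixels"]);print(n,t,at(g,[(xs.min()+xs.max())/2,(ys.min()+ys.max())/2],z)[:2].round(1))
E
```

```text
time_s: 39.02
ee_pos: [628.6, -213.1, 323.5]
ee_rot: [179.9, 0.0, 91.4]
force: [1.3, 0.8, 2.5]
gripper_width: 15.6
time_s: 39.43
ee_pos: [628.4, -213.2, 322.6]
ee_rot: [-180.0, -0.0, 91.4]
force: [-0.8, -0.7, 0.5]
gripper_width: 46.2
time_s: 39.85
ee_pos: [628.4, -213.2, 447.0]
ee_rot: [179.7, 0.1, 91.4]
force: [0.3, -0.6, -0.1]
gripper_width: 54.8
time_s: 40.27
ee_pos: [475.8, -68.4, 443.5]
ee_rot: [179.9, -0.0, 91.3]
force: [1.0, 0.3, 0.4]
gripper_width: 55.0
time_s: 40.68
ee_pos: [453.3, 81.3, 444.0]
ee_rot: [179.9, -0.0, 91.4]
force: [0.2, -0.1, 0.2]
gripper_width: 54.9
time_s: 41.02
ee_pos: [452.6, 130.6, 443.3]
ee_rot: [180.0, 0.0, 91.5]
force: [-0.3, -0.6, -0.0]
gripper_width: 54.5
top tub [624.1 -25.8]
top beaker [461.8 415.4]
scene tub [621.7 -23.1]
scene beaker [452.6 416.8]
```

View pics/tray4.png

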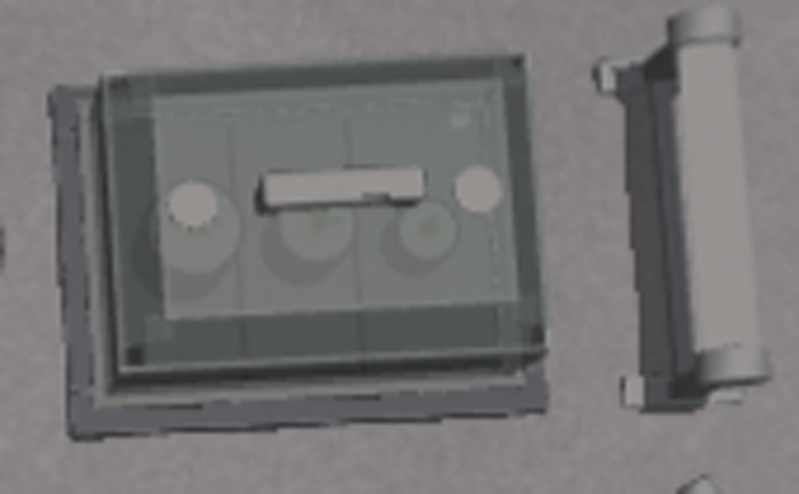

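View pics/s4.png

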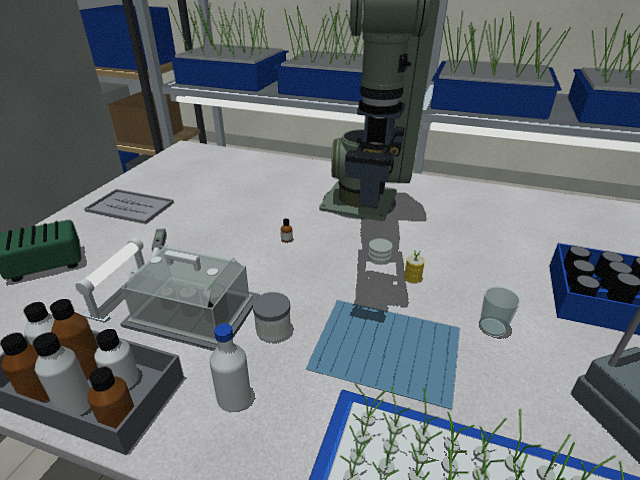

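The cover looks the same as at the start: handle at crop (262–424, 166–205) and corners within about 1 px. The cups are visible inside, and the tub, beaker and yellow decoy have not moved. Handing in.

```bash
python3 -c "
from workcell import env
print(env.job_done(), env.state()['time_s'])"
```

```text
the job is handed in; nothing more can be done
the job is handed in; nothing more can be done
```

The job is done and handed in after about 41 s of the 138 s allowed. The cover went to the mat, the medium, large and small cups went into their bays, and the cover then went back on the tray's rim.

- **Cups:** before covering, the top view put all three upright in their own bays, within about 2 mm of the middles. The small cup is beside the lamp, the medium in the middle and the large away from the lamp.
- **Cover:** it was released within 0.5 mm of where it was first gripped. In the last picture its edges match the starting picture to about 1 px, which is about 1 mm or less.
- **Tub, beaker and yellow look-alike:** the tub agreed with its start position within about 2 mm in both cameras, and the beaker agreed in the scene camera. The yellow look-alike was checked only by eye and looked untouched.
- **Disagreements:**
  - The last top-view reading put the beaker about 9 mm further out in x than the scene view. There was no matching top-view trace from the start to compare it with, and the arm never went near it.
  - The tray centre measured in the image is 1–2 mm off the position given by the robot's grip on the handle. I used the grip position for the cover.

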